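Put away a pile of joining plates in a short-travel drawer

ROBOT

A 7-joint arm with a two-finger parallel gripper is mounted at the origin on the work surface. World frame = base frame: x ahead of the robot, y to its left, z up, the work surface at z = 0. Lengths are in m, angles in rad, forces in N, time in s.
With the tool pointing down it reaches from about 0.4 to 0.85 m from the base axis. Payload 10.4 kg.
Tool frame: the origin (TCP) lies between the finger pads; the fingertips stand 8 mm ahead of it and the grasp point (between the pads) lies 11 mm behind it; z points along the fingers, x is the direction in which the jaws open and shut, and the axes are right-handed (so a half turn about z gives the same grasp; the last joint's range is limited). The gripper opens to 87 mm and grips with 3 to 60 N. Pads are 19 mm wide; open, the fingers measure 117 mm over their backs; the gripper's body (75 mm by 190 mm) begins 51 mm behind the grasp point.
Start: joints at [1.122, 0.332, -0.065, 1.46, 0.022, 1.35, -0.088], TCP at [0.258, -0.569, 0.231] pointing down, gripper open.
Joint ranges: [-2.6, 2.6], [-0.5, 2.12], [-1.47, 1.34], [0.16, 2.42], [-1.27, 4.41], [0.06, 2.06], [-2.6, 2.6]. Speed limits (rad/s): [2.22, 2.22, 2.79, 2.79, 3.14, 3.14, 3.14].

INTERFACE

Orientations are given as a unit quaternion [x, y, z, w].
In Python, from bench import r, viewer gives the robot as it stands.
- The arm moves only by the tool apply_moves, never from a script. Its argument "increments" is a list of rows, each an object with "grip": the closure in counts, from 0 (fully open) to 255 (shut); "xyz": the shift along the tool's x, y, z in mm, a list of three; "rotation": the turn, a rotation vector about the tool's x, y, z in degrees, a list of three. A call has 1 to 5 rows; each row is the pose to reach, as a shift and turn from the pose measured when the call began, along the tool's axes at that moment; what a row does not reach only later rows make up. A row lasts 1/8 s, in which the tool goes at most 62.5 mm and 10.7 degrees, less where a joint would pass 70% of its speed; a pose out of reach is approached as far as the arm can. A call with a gripper value outside its range is refused whole. The fingers move at their own pace and stop on an object; "squeeze" is the grip in N (left out, the last holds). Time passes only in rows, so rows that repeat a pose let the fingers close. It gives the time, the measured TCP pose, the force and the opening at its end, in the units of the state.
- r.read_state(): the state, without advancing time (a new reading comes with each control period).
- viewer.camera(name): name is "scene" or "side" or "wrist"; returns a dict with "img" (384x512x3 uint8, blue, green, red), "range_z" (384x512 float32, m along the optical axis (not along the pixel's ray), 0 where there is no reading), "vertical_fov" (degrees; the focal length in pixels is half the picture's height over the tangent of half this angle, whatever the lens; pixels are square), "cx", "cy" (the principal point, pixels), "rvec" (rotation vector, rad) and "tvec" (3), from world to camera coordinates, as OpenCV has them. Camera axes: x right, y down, z forward; pixel columns grow to the right and rows downward; lengths in m; the calibration is good to about 2 mm. A picture is of the moment at which its call begins.
- r.close_job(): hands the job in, once; it reports no verdict.
The state is a dict: "time": time; "joint_positions": joint angles; "joint_vel": joint speeds; "joint_torque": joint torques, N m; "ee_pos": TCP position; "eef_rot": TCP orientation; "ft_force": force on the tool from outside, world axes, zero at the start; "torque": the same for the moment, N m; "width": finger opening in m.
Only numpy, scipy, OpenCV 4.12 (cv2) and the standard library are available. Lean on these libraries where they do the work, as an engineer would, in place of code of your own. Each camera call takes 0.05 s, during which the arm holds its last target.

TASK

Pick up the whole neat pile of three steel joining plates from the counter in one go, gripping low enough that the bottom plate comes too, and put it still stacked into its snug slot in the open drawer of the blue parts cabinet: the drawer comes out only so far and the back of the slot stays under the cabinet's top, so tilt the pile, slip its far end in under the edge to the slot's back wall, and then lower the near end between the guides until all three plates lie flat in the slot. Let go, then push the drawer fully shut, and leave the wrench, the big bolt, the red bin and the carton where they are.

Things in the scene. Friction and masses are not known exactly. Their poses are not given: they have to be found in the camera images.
- plate1: zinc-grey flat steel joining plate, 120 x 40 x 8 mm, three 14 mm holes in a row, about 0.27 kg; origin at the centre of its underside; x along its length, y across its 40 mm width, z up. Bottom plate of the pile of three, which lies squared up on the counter (pile 120 x 40 x 24 mm, 0.7 to 0.93 kg).
- plate2: zinc-grey flat steel joining plate, 120 x 40 x 8 mm, three 14 mm holes in a row, about 0.27 kg; origin at the centre of its underside; x along its length, y across its 40 mm width, z up. Middle plate of the pile.
- plate3: zinc-grey flat steel joining plate, 120 x 40 x 8 mm, three 14 mm holes in a row, about 0.27 kg; origin at the centre of its underside; x along its length, y across its 40 mm width, z up. Top plate of the pile.
- slot (a point): centre of the floor of the plates' slot in the open drawer, 80 mm above the counter; x points level into the cabinet (the way the drawer shuts), y across the drawer, z up; moves with the drawer. The slot is 130 mm long (x -65 to +65 mm, from the drawer front to a cross wall at its back) and 44 mm wide between sheet guides. Drawer front 31 mm, back wall 25 mm high above its floor.
- cutout (a point): centre of the left guide's cut-out, at floor level (22 mm to the +y side of the slot's centre; the right one is its mirror). On each side a 30 mm long guide, 25 mm high with its top 7 mm flared outwards, stands at either end of the slot; between them a 70 mm long cut-out down to the floor leaves room for a finger. The drawer floor is free out to 60 mm from the centre line here.
- slot_back (a point): middle of the foot of the slot's back wall, at floor level; axes as the slot, moves with the drawer. The underside of the cabinet's top is 38 mm above the slot floor and, as the drawer starts, covers the last 14 to 20 mm of the slot before this wall.
- roof_edge (a point): on the cabinet's front face, lower front edge of its 5 mm thick top sheet, on the open drawer's centre line; fixed; x points level into the cabinet. The cabinet's bare flat top is 123 mm above the counter; the cabinet is 364 mm wide, 280 mm deep and fixed. The open drawer is its top left one seen from the robot; the others stay shut.
- drawer (a joint): how far the drawer is out, m: 0 fully shut, 0.116 at its stop; starts 0.110 to 0.116; slides against 3 to 4 N of friction and stays where it is left
- drawer_front (a point): top edge of the outer face of the drawer's blue front (172 mm wide, 6 mm thick), at mid-width, 111 mm above the counter; x points into the cabinet; moves with the drawer. The face is flat for 24 mm down from here; below that a folded pull, 80 mm wide, sticks out 14 mm. When shut, this point is 6 mm in front of the cabinet's face.
- wrench: bystander: steel wrench, 190 mm, lying on the counter between the robot and the drawer; origin at its underside, near the middle.
- big_bolt: bystander: large steel hex bolt, 24 x 120 mm, with a nut on it, lying on the counter to the left; origin mid-length on its axis.
- bolt_bin: bystander: red plastic bin of bolts, 160 x 110 x 65 mm, left of the cabinet; origin at the centre of its underside.
- carton: bystander: closed cardboard carton, 130 x 90 x 70 mm, right of the cabinet; origin at the centre of its underside.
Things that resemble listed ones, but are neither listed nor needed, are in the scene too. Leave any black look-alike of the plate3 alone.

How it is judged:
On the way, in this order (a step that is already met when the one before it is completed fails the run):
1. all three plates are lifted off the counter together (each at least 30 mm up, well away from the drawer) (height (world z) of each of plate1, plate2, plate3 above 0.03 m and horizontal distance between each of plate1, plate2, plate3 and slot above 0.12 m), for 0.1 s.
2. the pile enters the slot tilted: bottom plate within 50 mm of its place and at least 0.1 rad (6 degrees) off level (distance between plate1 and slot below 0.05 m and angle between plate1's own z axis and vertical above 0.1 rad), for 0.1 s.
3. all three plates lie flat and stacked in the slot while the drawer is still open (x of plate1 in the frame of slot between -0.008 and 0.008 m and y of plate1 in the frame of slot between -0.006 and 0.006 m and z of plate1 in the frame of slot between -0.004 and 0.019 m and angle between each of plate1, plate2, plate3's own z axis and vertical below 0.06 rad and x of plate2 in the frame of slot between -0.008 and 0.008 m and y of plate2 in the frame of slot between -0.006 and 0.006 m and z of plate2 in the frame of slot between -0.004 and 0.019 m and x of plate3 in the frame of slot between -0.008 and 0.008 m and y of plate3 in the frame of slot between -0.006 and 0.006 m and z of plate3 in the frame of slot between -0.004 and 0.019 m and value of joint drawer above 0.06 m), for 0.2 s.
At the end, for the whole second after the job is handed in: The drawer is shut (within 6 mm) and all three plates lie flat (within 0.06 rad) and at rest as a pile in the slot: each centred on the slot to within 8 mm along it and 6 mm across, none higher than the third layer (its underside less than 19 mm above the slot floor) (x of plate1 in the frame of slot between -0.008 and 0.008 m and y of plate1 in the frame of slot between -0.006 and 0.006 m and z of plate1 in the frame of slot between -0.004 and 0.019 m and angle between each of plate1, plate2, plate3's own z axis and vertical below 0.06 rad and x of plate2 in the frame of slot between -0.008 and 0.008 m and y of plate2 in the frame of slot between -0.006 and 0.006 m and z of plate2 in the frame of slot between -0.004 and 0.019 m and x of plate3 in the frame of slot between -0.008 and 0.008 m and y of plate3 in the frame of slot between -0.006 and 0.006 m and z of plate3 in the frame of slot between -0.004 and 0.019 m and value of joint drawer below 0.006 m and linear speed of each of plate1, plate2, plate3 below 0.02 m/s); the robot touches nothing.
It fails at once if the wrench is moved more than 30 mm (distance of wrench from where it was at the start of the episode above 0.03 m).
It fails at once if the big bolt is moved more than 30 mm (distance of big_bolt from where it was at the start of the episode above 0.03 m).
It fails at once if the red bin of bolts is moved more than 30 mm (distance of bolt_bin from where it was at the start of the episode above 0.03 m).
It fails at once if the carton is moved more than 30 mm (distance of carton from where it was at the start of the episode above 0.03 m).
It also fails if it takes over 48 s, if anything falls off the work surface, if the arm or the gripper's body presses on something with over 40 N, if the wrist force passes 120 N, or if a joint passes its speed limit or range.

## Working session

There is one attempt and no reset: what is moved stays moved. The work goes in short steps, Python scripts to look and compute and a tool call to move; the robot and the scene stay as the last step left them, time stands still between calls to the robot, and variables do not carry over. Pictures are saved under pics/ and viewed, and the job is handed in when it is done.

Besides the shell and the picture viewer there is one more tool, called by a JSON object that holds its "fn" and its "kwargs". apply_moves: Moves the arm, as the interface text tells. Its arguments: {"type":"object","properties":{"increments":{"type":"array","items":{"type":"object","properties":{"grip":{"type":"number"},"xyz":{"type":"array","items":{"type":"number"}},"rotation":{"type":"array","items":{"type":"number"}}}}},"squeeze":{"type":"number"}},"required":["increments"]}

```bash
mkdir -p pics; ls; cat > h.py <<'E'
import numpy as np, cv2
from bench import r, viewer
from scipy.spatial.transform import Rotation as R
def cam(n):
    c=viewer.camera(n); h=c['img'].shape[0]
    c['f']=h/2/np.tan(np.radians(c['vertical_fov'])/2)
    c['R']=cv2.Rodrigues(np.array(c['rvec'],float))[0]; c['t']=np.array(c['tvec'],float).ravel()
    return c
def ray_plane(c,u,v,z):
    d=c['R'].T@np.array([(u-c['cx'])/c['f'],(v-c['cy'])/c['f'],1.]); o=-c['R'].T@c['t']
    return o+d*(z-o[2])/d[2]
def cloud(c):
    Z=c['range_z']; v,u=np.mgrid[:Z.shape[0],:Z.shape[1]]
    P=np.stack([(u-c['cx'])/c['f']*Z,(v-c['cy'])/c['f']*Z,Z],-1)
    W=(P-c['t'])@c['R']; W[Z<=0]=np.nan; return W
def proj(c,p):
    q=c['R']@np.array(p)+c['t']; return q[:2]/q[2]*c['f']+[c['cx'],c['cy']]
E
python3 - <<'E'
from h import *
s=r.read_state(); print(s)
for n in ('scene','side','wrist'):
    c=cam(n); cv2.imwrite(f'pics/{n}0.png',c['img']); np.savez(f'{n}0.npz',**c)
    print(n,c['f'],c['cx'],c['cy'],-c['R'].T@c['t'],c['R'][2])
E
```

```text
pics
{'time': 0.0, 'joint_positions': array([ 1.12238661,  0.33285792, -0.06468512,  1.46090377,  0.02160143,
        1.34993147, -0.08852804]), 'joint_vel': array([-7.60110519e-04,  6.62118108e-04,  1.56974624e-03,  1.56737101e-03,
        1.03042192e-03,  1.73685252e-05,  1.68105804e-03]), 'joint_torque': array([ 3.56742803e-04, -6.23254180e+01,  2.49537081e-02, -3.89900243e+01,
       -6.12495071e-02,  3.96339130e-02,  1.90269106e-04]), 'ee_pos': array([ 0.25799504, -0.56885938,  0.22978055]), 'eef_rot': array([ 8.40546835e-01, -5.41738429e-01, -6.09219207e-04, -3.49879490e-04]), 'ft_force': array([0.64181679, 0.06322098, 0.3854686 ]), 'torque': array([-0.01130292,  0.02402514,  0.02828964]), 'width': 0.08692720388338743}
scene 407.3873119285643 254.34333624939086 185.56697715966231 [ 1.19449649 -0.52153528  0.86526169] [-0.57483565  0.46559357 -0.6728942 ]
side 437.24804142214634 263.3531081255986 197.8827075568823 [ 0.43161379 -0.97666067  1.1338526 ] [ 0.07669565  0.6840435  -0.72539801]
wrist 273.56431879816347 252.65782778646633 191.674823982186 [ 0.33402291 -0.53407495  0.38438592] [-0.27473259 -0.1235655  -0.95354789]
```

View pics/scene0.png

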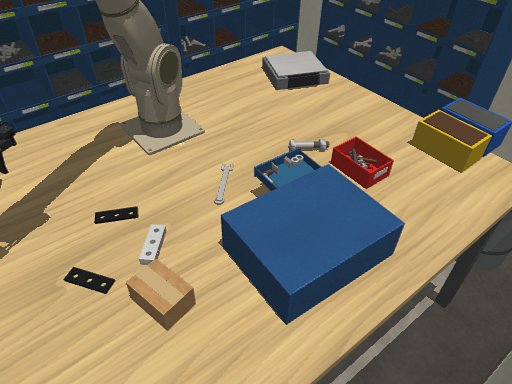

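View pics/side0.png

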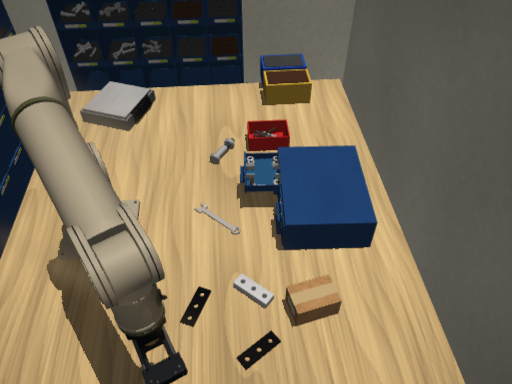

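View pics/wrist0.png

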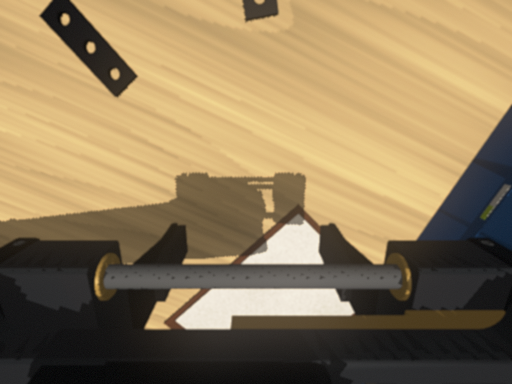

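The grey pile is at scene (152,243) and side (253,290). The black look-alikes are at scene (116,215) and (90,280), and in the wrist view at (90,45). The grey one fits because it is zinc-grey and thick. Next I'll crop it for confirmation and measure.

```bash
python3 - <<'E'
from h import *
for n in ('scene','side'):
    c=dict(np.load(n+'0.npz')); W=cloud(c); img=c['img'].astype(int)
    hsv=cv2.cvtColor(c['img'],cv2.COLOR_BGR2HSV)
    x0,y0=((120,215) if n=='scene' else (225,265))
    m=np.zeros(img.shape[:2],np.uint8)
    sub=(W[...,2]>0.015)&(W[...,2]<0.032)&(hsv[...,1]<60)&(hsv[...,2]>80)
    m[y0:y0+60,x0:x0+60]=sub[y0:y0+60,x0:x0+60]
    cs,_=cv2.findContours(m,cv2.RETR_EXTERNAL,cv2.CHAIN_APPROX_NONE)
    k=max(cs,key=cv2.contourArea)[:,0,:]
    top=np.array([ray_plane(c,u,v,0.024)[:2] for u,v in k],np.float32)
    rc=cv2.minAreaRect(top); print(n,'pile',rc,'box',cv2.boxPoints(rc).round(3).tolist(),'medz',np.nanmedian(W[...,2][m>0]))
    # blue
    b=(hsv[...,0]>95)&(hsv[...,0]<125)&(hsv[...,1]>120)
    # cabinet top
    t=b&(abs(W[...,2]-0.123)<0.006)&(W[...,0]<1.2)&(W[...,0]>.2)
    P=W[t][:,:2].astype(np.float32); rc=cv2.minAreaRect(P); print('cab',rc,cv2.boxPoints(rc).round(3).tolist(),np.median(W[t][:,2]))
s=cv2.imread('pics/scene0.png');d=cv2.imread('pics/side0.png')
a=cv2.resize(s[205:275,110:200],None,fx=4,fy=4); b=cv2.resize(d[255:325,220:310],None,fx=4,fy=4)
cv2.imwrite('pics/crop1.png',np.hstack([a,b]))
a=cv2.resize(s[140:210,240:340],None,fx=4,fy=4); b=cv2.resize(d[135:205,220:320],None,fx=4,fy=4)
cv2.imwrite('pics/crop2.png',np.hstack([a,b]))
E
```

```text
scene pile ((0.48635393381118774, -0.2917248606681824), (0.04287048429250717, 0.1262495070695877), 47.367042541503906) box [[0.42500001192092896, -0.26499998569488525], [0.5180000066757202, -0.3499999940395355], [0.546999990940094, -0.3190000057220459], [0.45399999618530273, -0.2329999953508377]] medz 0.022951689528582356
cab ((0.6422359347343445, 0.6218674182891846), (0.35386472940444946, 1.6152887344360352), 9.629899978637695) [[0.3330000042915344, 1.3890000581741333], [0.6029999852180481, -0.20399999618530273], [0.9520000219345093, -0.14499999582767487], [0.6819999814033508, 1.4479999542236328]] 0.12223343572351153
side pile ((0.48173725605010986, -0.29142364859580994), (0.04496970400214195, 0.12211234867572784), 46.77846908569336) box [[0.421999990940094, -0.26600000262260437], [0.5109999775886536, -0.3499999940395355], [0.5419999957084656, -0.31700000166893005], [0.453000009059906, -0.2329999953508377]] medz 0.024637250922842503
cab ((0.6476829648017883, 0.512331485748291), (0.4129365086555481, 1.3799777030944824), 6.102674961090088) [[0.36899998784065247, 1.1759999990463257], [0.515999972820282, -0.19599999487400055], [0.9259999990463257, -0.15199999511241913], [0.7799999713897705, 1.2200000286102295]] 0.12478880858652969
```

View pics/crop1.png

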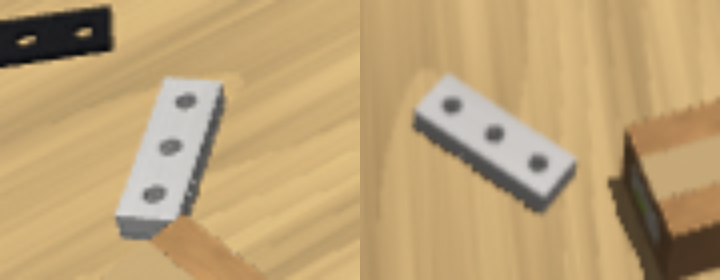

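View pics/crop2.png

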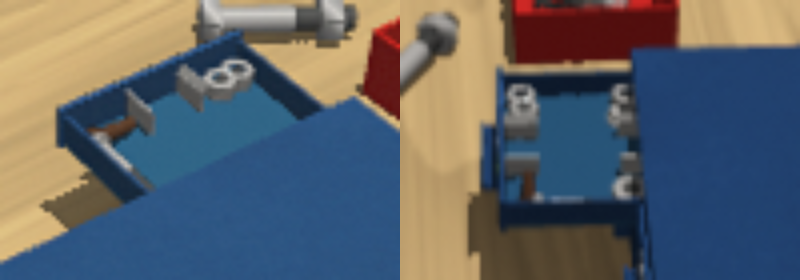

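The crop confirms a single thick grey pile with dark side faces; the black plates are thin. The drawer has grey flared guides and nuts beside the slot. Next I'll refine the measurements using the top face only, the cabinet and the drawer.

```bash
python3 - <<'E'
from h import *
for n in ('scene','side'):
    c=dict(np.load(n+'0.npz')); W=cloud(c)
    hsv=cv2.cvtColor(c['img'],cv2.COLOR_BGR2HSV)
    x0,y0=((120,215) if n=='scene' else (225,265))
    m=np.zeros(hsv.shape[:2],np.uint8)
    sub=(hsv[...,1]<50)&(hsv[...,2]>165); m[y0:y0+60,x0:x0+60]=sub[y0:y0+60,x0:x0+60]
    cs,_=cv2.findContours(m,cv2.RETR_EXTERNAL,cv2.CHAIN_APPROX_NONE)
    k=max(cs,key=cv2.contourArea)[:,0,:]
    top=np.array([ray_plane(c,u,v,0.024)[:2] for u,v in k],np.float32)
    rc=cv2.minAreaRect(top); print(n,'pile',np.round(rc[0],4),np.round(rc[1],4),rc[2])
    # holes
    mm=np.zeros_like(m); cv2.drawContours(mm,[k.reshape(-1,1,2)],-1,1,-1)
    mm=cv2.erode(mm,np.ones((3,3)))
    nn,l,st,ce=cv2.connectedComponentsWithStats(((mm>0)&(m==0)).astype(np.uint8))
    for i in range(1,nn): print('  hole',st[i,4],ce[i].round(1),ray_plane(c,*ce[i],0.024).round(4))
    b=((hsv[...,0]>95)&(hsv[...,0]<125)&(hsv[...,1]>120))
    t=(b&(abs(W[...,2]-0.123)<0.008)&(W[...,0]<1.2)&(W[...,0]>.2)).astype(np.uint8)
    nn,l,st,ce=cv2.connectedComponentsWithStats(t); i=1+np.argmax(st[1:,4])
    ks,_=cv2.findContours((l==i).astype(np.uint8),cv2.RETR_EXTERNAL,cv2.CHAIN_APPROX_NONE)
    k=max(ks,key=len)[:,0]
    P=np.array([ray_plane(c,u,v,0.123)[:2] for u,v in k],np.float32)
    rc=cv2.minAreaRect(P); print('cab',np.round(rc[0],4),np.round(rc[1],4),rc[2],cv2.boxPoints(rc).round(4).tolist())
    q=cv2.approxPolyDP(k.reshape(-1,1,2),6,True)[:,0]; print(' corners',[(p.tolist(),ray_plane(c,*p,0.123)[:2].round(4).tolist()) for p in q])
E
```

```text
scene pile [ 0.4832 -0.2911] [0.0397 0.1195] 46.862892150878906
  hole 17 [156.1 229.8] [ 0.4539 -0.2637  0.024 ]
  hole 18 [152.3 241.4] [ 0.4844 -0.2913  0.024 ]
  hole 22 [148.3 253. ] [ 0.5131 -0.3177  0.024 ]
cab [0.7452 0.0272] [0.367  0.2834] 86.60821533203125 [[0.5928999781608582, -0.147599995136261], [0.8758000135421753, -0.16439999639987946], [0.8974999785423279, 0.20200000703334808], [0.6146000027656555, 0.21870000660419464]]
 corners [([329, 165], [0.6217, 0.2175]), ([221, 215], [0.5958, -0.1422]), ([289, 296], [0.8735, -0.1626]), ([403, 224], [0.894, 0.1968])]
side pile [ 0.4825 -0.2884] [0.0388 0.1195] 47.3906364440918
  hole 19 [242.6 280.9] [ 0.4531 -0.2617  0.024 ]
  hole 20 [253.1 288. ] [ 0.4821 -0.2891  0.024 ]
  hole 17 [264.1 295.4] [ 0.5116 -0.3165  0.024 ]
cab [0.7386 0.0279] [0.3703 0.2848] 86.13135528564453 [[0.5841000080108643, -0.14720000326633453], [0.8682000041007996, -0.1664000004529953], [0.8931999802589417, 0.20309999585151672], [0.6090999841690063, 0.2222999930381775]]
 corners [([354, 146], [0.8898, 0.2024]), ([278, 147], [0.6164, 0.2218]), ([285, 226], [0.5914, -0.1454]), ([375, 223], [0.8648, -0.1594])]
```

```bash
cat >> h.py <<'E'
def Rt(yaw,tilt=0):
    """tool x at world yaw deg, z down, then turned by tilt deg about its own x"""
    a=np.radians(yaw); x=[np.cos(a),np.sin(a),0]; z=[0,0,-1]
    B=np.stack([x,np.cross(z,x),z],1)
    return R.from_matrix(B)*R.from_rotvec([np.radians(tilt),0,0])
def rel(p,Rg,s=None):
    s=s or r.read_state(); R0=R.from_quat(s['eef_rot'])
    print('shift mm',(R0.inv().apply(np.array(p)-s['ee_pos'])*1000).round(1),'rot deg',np.degrees((R0.inv()*Rg).as_rotvec()).round(2))
E
python3 - <<'E'
from h import *
rel([.483,-.290,.13],Rt(47.2))
c=dict(np.load('scene0.npz'))
for u,v in((96,220),(138,208),(66,270),(112,290)): print(ray_plane(c,u,v,0)[:2].round(3))
E
```

```text
shift mm [-161.  -320.1  100.1] rot deg [-6.000e-02  4.000e-02 -1.128e+02]
[ 0.295 -0.375]
[ 0.324 -0.258]
[ 0.415 -0.503]
[ 0.542 -0.435]
```

{"fn": "apply_moves", "kwargs": {"increments": [{"grip": 0, "xyz": [-40, -80, 10], "rotation": [0, 0, -10]}, {"grip": 0, "xyz": [-80, -160, 20], "rotation": [0, 0, -20]}, {"grip": 0, "xyz": [-115, -230, 40], "rotation": [0, 0, -30]}, {"grip": 0, "xyz": [-150, -290, 60], "rotation": [0, 0, -40]}, {"grip": 0, "xyz": [-161, -320, 80], "rotation": [0, 0, -50]}], "squeeze": 55}}

```text
time: 0.78
ee_pos: [0.4502, -0.3295, 0.1687]
eef_rot: [0.991, -0.133, 0.0, -0.0]
ft_force: [0.3, -0.4, -0.1]
width: 0.0875
```

```bash
python3 -c "
from h import *
rel([.483,-.290,.13],Rt(47.2)); print(r.read_state()['joint_positions'])"
```

```text
shift mm [ 21.3 -46.7  38.8] rot deg [-0.000e+00 -2.000e-02 -6.247e+01]
[ 0.8539099   0.25076259 -0.35117894  1.70825296  0.09143723  1.19853369
  0.21301846]
```

{"fn": "apply_moves", "kwargs": {"increments": [{"grip": 0, "xyz": [10, -20, 10], "rotation": [0, 0, -10]}, {"grip": 0, "xyz": [21, -47, 20], "rotation": [0, 0, -21]}, {"grip": 0, "xyz": [21, -47, 39], "rotation": [0, 0, -32]}, {"grip": 0, "xyz": [21, -47, 39], "rotation": [0, 0, -42]}, {"grip": 0, "xyz": [21, -47, 39], "rotation": [0, 0, -53]}]}}

```text
time: 1.4
ee_pos: [0.4826, -0.2894, 0.1292]
eef_rot: [0.946, 0.324, -0.0, -0.0]
ft_force: [0.1, 0.5, 0.4]
width: 0.087
```

{"fn": "apply_moves", "kwargs": {"increments": [{"grip": 0, "xyz": [0, 0, 0], "rotation": [0, 0, -10]}, {"grip": 0, "xyz": [0, 0, 0], "rotation": [0, 0, -10]}]}}

```text
time: 1.65
ee_pos: [0.4823, -0.2894, 0.129]
eef_rot: [0.914, 0.405, -0.0, -0.001]
ft_force: [-0.6, 0.4, -0.7]
width: 0.0867
```

```bash
python3 - <<'E'
from h import *
print(r.read_state()['joint_positions'])
rel([.483,-.290,.13],Rt(47.2))
c=cam('wrist'); cv2.imwrite('pics/wrist1.png',c['img']); np.savez('wrist1.npz',**c)
hsv=cv2.cvtColor(c['img'],cv2.COLOR_BGR2HSV)
for thr in (150,180):
    m=((hsv[...,1]<50)&(hsv[...,2]>thr)).astype(np.uint8)
    for k in cv2.findContours(m,cv2.RETR_EXTERNAL,cv2.CHAIN_APPROX_NONE)[0]:
        if cv2.contourArea(k)<400: continue
        P=np.array([ray_plane(c,u,v,0.024)[:2] for u,v in k[:,0]],np.float32)
        rc=cv2.minAreaRect(P); print(thr,np.round(rc[0],4),np.round(rc[1],4),rc[2])
E
```

```text
[ 0.9021517   0.32337176 -0.52256823  1.73023419  0.17493273  1.13592821
  1.16121049]
shift mm [ 0.   0.9 -1. ] rot deg [-0.08 -0.02  0.55]
150 [ 0.5047 -0.3111] [0.0402 0.0608] 46.790287017822266
150 [ 0.4743 -0.2652] [0.0218 0.0394] 31.241943359375
180 [ 0.5085 -0.3147] [0.0402 0.0503] 46.790287017822266
180 [ 0.4718 -0.2673] [0.0208 0.0369] 46.9946174621582
```

View pics/wrist1.png

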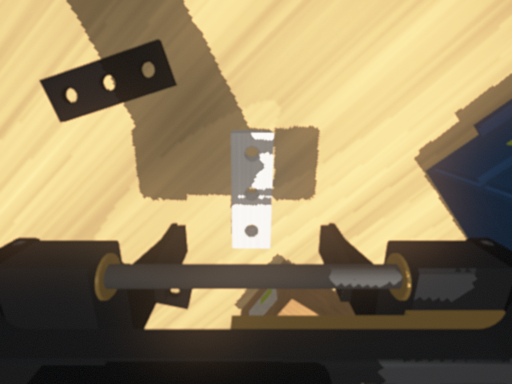

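The wrist view shows the pile centred between the fingers: columns 232–273, rows 130–248, middle hole near (252,193). The arm's shadow falls across it.

```bash
python3 - <<'E'
from h import *
c=dict(np.load('wrist1.npz'))
W=cloud(c); m=(abs(W[...,2]-0.024)<0.008).astype(np.uint8); m[255:]=0
m=cv2.morphologyEx(m,cv2.MORPH_OPEN,np.ones((3,3)))
k=max(cv2.findContours(m,cv2.RETR_EXTERNAL,cv2.CHAIN_APPROX_NONE)[0],key=cv2.contourArea)
P=np.array([ray_plane(c,u,v,0.024)[:2] for u,v in k[:,0]],np.float32)
print('depth',cv2.minAreaRect(P),cv2.boundingRect(k))
for u,v in((252,152.5),(252,192),(251.5,231)): print(ray_plane(c,u,v,.024).round(4))
for u,v in((232,132),(273,132),(232,248),(271,248)): print(ray_plane(c,u,v,.024).round(4))
cv2.imwrite('pics/w1c.png',cv2.resize(c['img'][120:260,200:310],None,fx=4,fy=4,interpolation=cv2.INTER_CUBIC))
E
```

```text
depth ((0.4817044138908386, -0.29037806391716003), (0.04003807529807091, 0.12027796357870102), 47.08253860473633) (231, 132, 43, 116)
[ 0.4521 -0.2622  0.024 ]
[ 0.4813 -0.2888  0.024 ]
[ 0.5124 -0.3179  0.024 ]
[ 0.4255 -0.2631  0.024 ]
[ 0.4512 -0.2349  0.024 ]
[ 0.5131 -0.3467  0.024 ]
[ 0.5411 -0.316   0.024 ]
```

View pics/w1c.png

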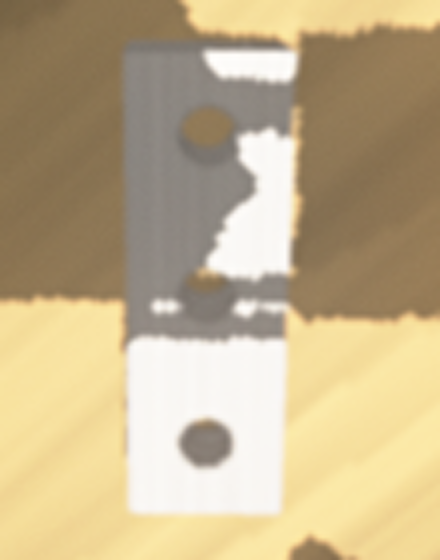

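{"fn": "apply_moves", "kwargs": {"increments": [{"grip": 0, "xyz": [-1, 0, 50], "rotation": [0, 0, 0.6]}, {"grip": 0, "xyz": [-1, 0, 90], "rotation": [0, 0, 0.6]}, {"grip": 0, "xyz": [-1, 0, 112], "rotation": [0, 0, 0.6]}, {"grip": 0, "xyz": [-1, 0, 119], "rotation": [0, 0, 0.6]}, {"grip": 0, "xyz": [-1, 0, 119], "rotation": [0, 0, 0.6]}]}}

```text
time: 2.33
ee_pos: [0.4819, -0.2901, 0.0104]
eef_rot: [0.917, 0.398, -0.0, -0.001]
ft_force: [-0.6, -0.5, 0.3]
width: 0.0869
```

```bash
python3 - <<'E'
from h import *
rel([.482,-.290,.0095],Rt(47.1)); print(r.read_state()['ft_force'])
c=cam('side'); cv2.imwrite('pics/s2.png',cv2.resize(c['img'][230:350,180:340],None,fx=4,fy=4))
E
```

```text
shift mm [0.2 0.  0.9] rot deg [-0.06 -0.02 -0.21]
[-0.56601931 -0.45886427  0.26668634]
```

View pics/s2.png

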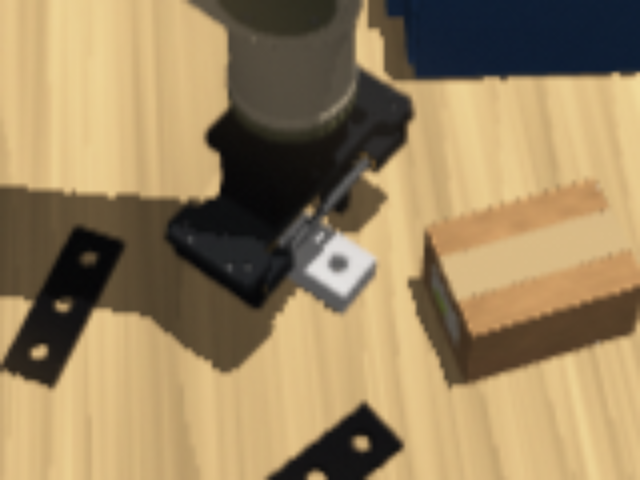

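{"fn": "apply_moves", "kwargs": {"increments": [{"grip": 60, "xyz": [0, 0, 0], "rotation": [0, 0, 0]}, {"grip": 110, "xyz": [0, 0, 0], "rotation": [0, 0, 0]}], "squeeze": 55}}

```text
time: 2.62
ee_pos: [0.4827, -0.2906, 0.0118]
eef_rot: [0.917, 0.398, 0.001, 0.0]
ft_force: [-0.1, 0.1, 0.4]
width: 0.074
```

{"fn": "apply_moves", "kwargs": {"increments": [{"grip": 255, "xyz": [0, 0, 0], "rotation": [0, 0, 0]}, {"grip": 255, "xyz": [0, 0, 0], "rotation": [0, 0, 0]}, {"grip": 255, "xyz": [0, 0, 0], "rotation": [0, 0, 0]}]}}

```text
time: 3.0
ee_pos: [0.4827, -0.2906, 0.0118]
eef_rot: [0.917, 0.398, 0.001, 0.0]
ft_force: [-0.9, 0.2, 0.7]
width: 0.0453
```

{"fn": "apply_moves", "kwargs": {"increments": [{"grip": 125, "xyz": [0, 0, 2], "rotation": [0, 0, 0]}, {"grip": 125, "xyz": [0, 0, 2], "rotation": [0, 0, 0]}]}}

```text
time: 3.25
ee_pos: [0.4825, -0.2905, 0.0095]
eef_rot: [0.917, 0.398, 0.0, 0.0]
ft_force: [0.7, 0.0, 0.2]
width: 0.0444
```

```bash
python3 - <<'E'
from h import *
for i in range(3):
    s=r.read_state(); print(s['time'],s['ee_pos'],s['width'],s['ft_force'])
    viewer.camera('wrist')
E
```

```text
3.25 [ 0.48251653 -0.29054987  0.00949716] 0.044360259344910134 [0.65678909 0.00949392 0.18210319]
3.3 [ 0.48256807 -0.29057699  0.00959557] 0.04434538241964713 [0.49054498 0.55544362 0.06230065]
3.35 [ 0.48258072 -0.29060223  0.00966076] 0.044059331726768465 [-0.96425817  0.14872974  0.48504233]
```

{"fn": "apply_moves", "kwargs": {"increments": [{"grip": 255, "xyz": [0, 0, 0.5], "rotation": [0, 0, 0]}, {"grip": 255, "xyz": [0, 0, 0.5], "rotation": [0, 0, 0]}, {"grip": 255, "xyz": [0, 0, 0.5], "rotation": [0, 0, 0]}, {"grip": 255, "xyz": [0, 0, 0.5], "rotation": [0, 0, 0]}, {"grip": 255, "xyz": [0, 0, 0], "rotation": [0, 0, 0]}], "squeeze": 58}}

```text
time: 4.03
ee_pos: [0.4823, -0.2909, 0.0094]
eef_rot: [0.918, 0.398, 0.0, 0.0]
ft_force: [-0.0, -2.6, -4.4]
width: 0.0396
```

{"fn": "apply_moves", "kwargs": {"increments": [{"grip": 255, "xyz": [0, 0, -8], "rotation": [0, 0, 0]}, {"grip": 255, "xyz": [0, 0, -20], "rotation": [0, 0, 0]}, {"grip": 255, "xyz": [0, 0, -40], "rotation": [0, 0, 0]}, {"grip": 255, "xyz": [0, 0, -70], "rotation": [0, 0, 0]}, {"grip": 255, "xyz": [0, 0, -70], "rotation": [0, 0, 0]}]}}

```text
time: 4.65
ee_pos: [0.4842, -0.2916, 0.0826]
eef_rot: [0.917, 0.398, 0.002, 0.003]
ft_force: [0.3, 0.1, -8.3]
width: 0.0394
```

```bash
python3 - <<'E'
from h import *
s=r.read_state(); print(s['ft_force'],s['torque'],s['width'])
a=[]
c=cam('side'); p=proj(c,s['ee_pos']).astype(int); print(p); a.append(cv2.resize(c['img'][p[1]-40:p[1]+60,p[0]-50:p[0]+50],None,fx=4,fy=4))
c=cam('scene'); p=proj(c,s['ee_pos']).astype(int);print(p); a.append(cv2.resize(c['img'][p[1]-40:p[1]+60,p[0]-50:p[0]+50],None,fx=4,fy=4))
cv2.imwrite('pics/s3.png',np.hstack(a))
c=cam('wrist'); cv2.imwrite('pics/w3.png',c['img'])
E
```

```text
[ 0.26762367  0.13299959 -8.28285918] [ 0.02980551 -0.15346964 -0.00149029] 0.039444040359586624
[253 277]
[148 226]
```

View pics/s3.png

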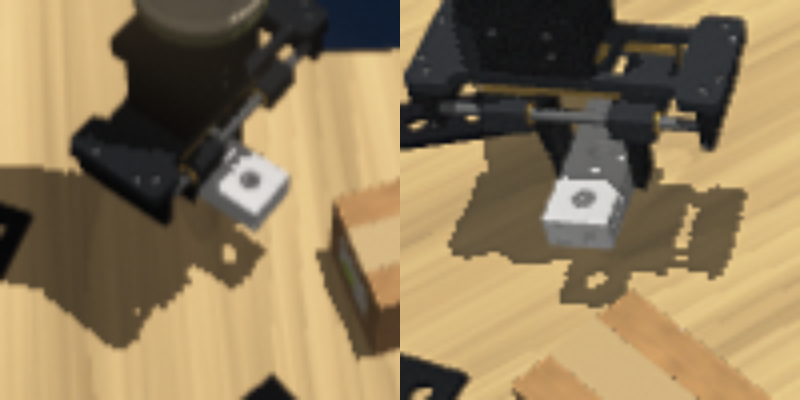

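View pics/w3.png

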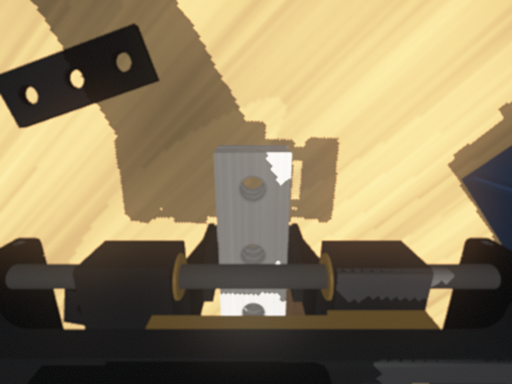

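The pile is fully held: −8.3 N is about 0.85 kg, the opening is 39.4 mm, and the views show a full 24 mm block. Next I'll go up and over the cabinet, so the wrist camera looks down on the drawer.

```bash
python3 - <<'E'
from h import *
rel([.64,.12,.26],Rt(86.4)); 
E
```

```text
shift mm [ 407.9 -165.2 -181.3] rot deg [ -0.    -0.   -39.54]
```

{"fn": "apply_moves", "kwargs": {"increments": [{"grip": 255, "xyz": [5, 0, -50], "rotation": [0, 0, 0]}, {"grip": 255, "xyz": [40, -15, -100], "rotation": [0, 0, -6]}, {"grip": 255, "xyz": [90, -35, -130], "rotation": [0, 0, -14]}, {"grip": 255, "xyz": [140, -55, -155], "rotation": [0, 0, -22]}, {"grip": 255, "xyz": [195, -80, -175], "rotation": [0, 0, -28]}]}}

```text
time: 5.42
ee_pos: [0.5563, -0.0936, 0.2531]
eef_rot: [0.793, 0.609, -0.0, -0.0]
ft_force: [1.3, -0.7, -8.2]
width: 0.0397
```

```bash
python3 - <<'E'
from h import *
rel([.64,.12,.26],Rt(86.4)); print(r.read_state()['joint_positions'])
E
```

```text
shift mm [228.   25.6  -7. ] rot deg [-6.000e-02  1.000e-02 -1.139e+01]
[ 0.690211    0.26081016 -0.71707586  1.56116425  0.17327809  1.38565857
  1.26701193]
```

{"fn": "apply_moves", "kwargs": {"increments": [{"grip": 255, "xyz": [50, 6, -2], "rotation": [0, 0, -4]}, {"grip": 255, "xyz": [105, 12, -4], "rotation": [0, 0, -8]}, {"grip": 255, "xyz": [160, 18, -7], "rotation": [0, 0, -11.4]}, {"grip": 255, "xyz": [210, 24, -7], "rotation": [0, 0, -11.4]}, {"grip": 255, "xyz": [228, 25.6, -7], "rotation": [0, 0, -11.4]}]}}

```text
time: 6.05
ee_pos: [0.6395, 0.1242, 0.258]
eef_rot: [0.727, 0.686, -0.001, -0.002]
ft_force: [-0.5, -0.3, -8.0]
width: 0.0394
```

{"fn": "apply_moves", "kwargs": {"increments": [{"grip": 255, "xyz": [0, 0, 0], "rotation": [0, 0, 0]}]}}

```text
time: 6.18
ee_pos: [0.6391, 0.1253, 0.2565]
eef_rot: [0.727, 0.687, -0.002, -0.003]
ft_force: [0.7, -1.2, -7.9]
width: 0.0393
```

```bash
python3 - <<'E'
from h import *
s=r.read_state(); print(s['ee_pos'],s['joint_positions'],abs(s['joint_vel']).max())
for n in('wrist','scene','side'):
    c=cam(n); cv2.imwrite(f'pics/{n}4.png',c['img']); np.savez(f'{n}4.npz',**c)
E
```

```text
[0.63905393 0.12527058 0.25647305] [ 0.28242327  0.49497874 -0.79279229  1.30565151  0.34185561  1.4841447
  1.03598216] 0.011925305244460782
```

View pics/wrist4.png

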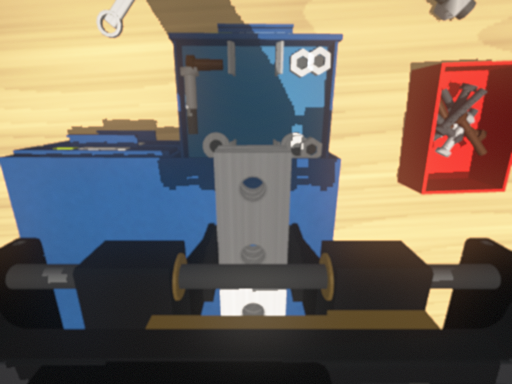

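View pics/scene4.png

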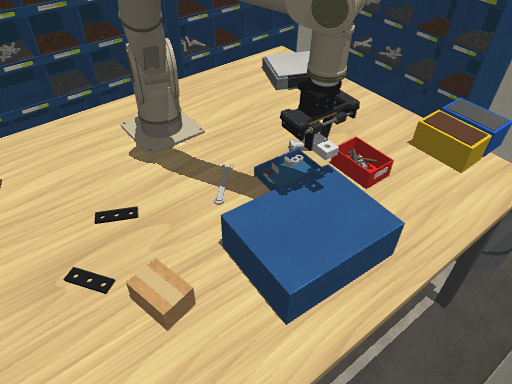

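The wrist view shows the whole drawer. Its front top edge runs (172,38)–(341,38), the near guides stand at columns 231 and 280, and the roof edge is at about row 157. Next I'll zoom in and measure.

```bash
python3 - <<'E'
from h import *
c=dict(np.load('wrist4.npz'))
cv2.imwrite('pics/w4c.png',cv2.resize(c['img'][20:170,160:350],None,fx=4,fy=4,interpolation=cv2.INTER_CUBIC))
W=cloud(c)
hsv=cv2.cvtColor(c['img'],cv2.COLOR_BGR2HSV)
# drawer front top rim: cloud z in .103-.118, rows<60
m=(abs(W[...,2]-.111)<.006)&(W[...,0]<.6)&(W[...,0]>.45)
v,u=np.nonzero(m); print(len(v),u.min(),u.max(),v.min(),v.max())
for row in range(30,48): 
    uu=u[v==row]; print(row,len(uu),uu.min() if len(uu) else 0,uu.max() if len(uu) else 0)
E
```

```text
2890 6 342 32 155
30 0 0 0
31 0 0 0
32 18 169 213
33 172 168 341
34 175 168 342
35 175 168 342
36 174 168 342
37 173 168 342
38 173 168 342
39 173 169 342
40 156 171 341
41 15 174 336
42 8 174 337
43 7 173 335
44 8 173 336
45 6 174 337
46 7 174 337
47 5 173 335
```

View pics/w4c.png

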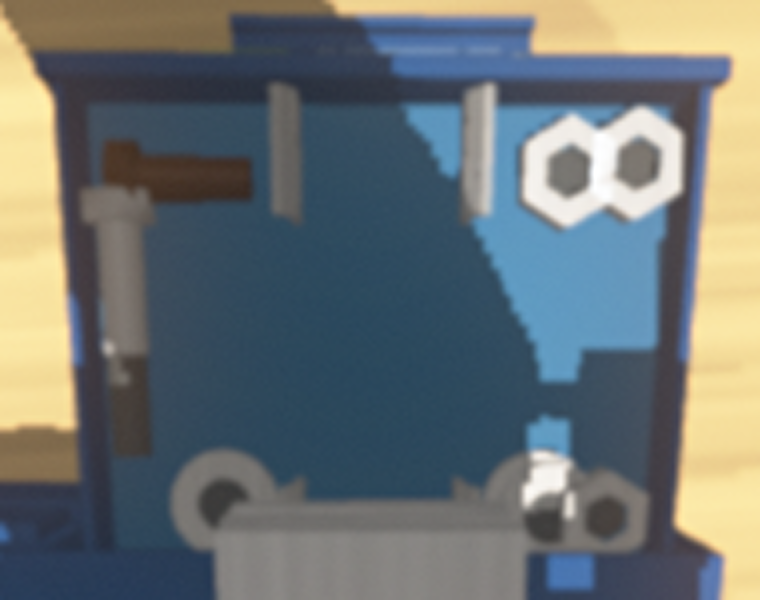

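```bash
python3 - <<'E'
from h import *
c=dict(np.load('wrist4.npz'))
W=cloud(c)
m=((abs(W[...,2]-.111)<.006)&(W[...,0]<.6)&(W[...,0]>.45)); m[41:]=0
v,u=np.nonzero(m)
# outer edge = smallest row per column -> pixel boundary row-0.5
cols=np.arange(172,340); e=np.array([v[u==k].min()-.5 for k in cols]); P=np.array([ray_plane(c,a,b,.111)[:2] for a,b in zip(cols,e)])
i=np.array([v[u==k].max()+.5 for k in cols]); Q=np.array([ray_plane(c,a,b,.111)[:2] for a,b in zip(cols,i)])
for n,A in(('outer',P),('inner',Q)):
    f=np.polyfit(A[:,1],A[:,0],1); print(n,'yaw of normal deg',np.degrees(np.arctan(-f[0])),'x at y=.125',np.polyval(f,.125))
for row in (35,37): print([ray_plane(c,a,row,.111)[:2].round(4) for a in(167.5,342.5)])
# cabinet top front edge (z .123)
t=(abs(W[...,2]-.123)<.006)&(W[...,0]>.58)
t[:, 150:]=0
v,u=np.nonzero(t); pts=[]
for k in range(10,150,5):
    vv=v[u==k]
    if len(vv): pts.append(ray_plane(c,k,vv.min()-.5,.123)[:2])
pts=np.array(pts); f=np.polyfit(pts[:,1],pts[:,0],1); print('cab L',np.degrees(np.arctan(-f[0])),np.polyval(f,.125),len(pts),np.abs(pts[:,0]-np.polyval(f,pts[:,1])).max())
for k in (160,180,200,320,330): 
    tt=np.nonzero((abs(W[:,k,2]-.123)<.006)&(W[:,k,0]>.58))[0]; 
    if len(tt): print(k,tt.min(),ray_plane(c,k,tt.min()-.5,.123)[:2])
# guides: inner faces
for a,b in((235.5,75),(275.5,75),(235,45),(276,45)): print('guide foot', a, ray_plane(c,a,b,.083)[:2].round(4), 'top',ray_plane(c,a,b,.105)[:2].round(4))
# near guide points cloud heights
g=W[45:75,222:290]; 
for row in(50,60,70):
    print(row,[(k,W[row,k,1].round(3),W[row,k,2].round(3)) for k in list(range(226,238))+list(range(273,287))])
E
```

```text
outer yaw of normal deg -3.4104220366854596 x at y=.125 0.48710865496892636
inner yaw of normal deg -3.3639944432373414 x at y=.125 0.49409560804393526
[array([0.4852, 0.0513]), array([0.4949, 0.222 ])]
[array([0.4869, 0.0511]), array([0.4967, 0.2221])]
cab L -3.703628082918416 0.6080911307904164 28 0.0005189315409046547
160 157 [0.60149915 0.02945846]
180 157 [0.60271608 0.05064506]
200 157 [0.6039332 0.0718348]
320 158 [0.61231259 0.19905598]
330 158 [0.61292246 0.20967304]
guide foot 235.5 [0.522  0.1135] top [0.5244 0.1146]
guide foot 275.5 [0.5245 0.1578] top [0.5267 0.156 ]
guide foot 235 [0.4921 0.1152] top [0.4965 0.1162]
guide foot 276 [0.4947 0.1593] top [0.4988 0.1574]
50 [(226, np.float64(0.105), np.float64(0.08)), (227, np.float64(0.106), np.float64(0.08)), (228, np.float64(0.109), np.float64(0.103)), (229, np.float64(0.11), np.float64(0.105)), (230, np.float64(0.111), np.float64(0.104)), (231, np.float64(0.112), np.float64(0.101)), (232, np.float64(0.113), np.float64(0.101)), (233, np.float64(0.114), np.float64(0.1)), (234, np.float64(0.114), np.float64(0.091)), (235, n
[... 2369 characters left out ...]
at64(0.114), np.float64(0.079)), (237, np.float64(0.115), np.float64(0.08)), (273, np.float64(0.155), np.float64(0.081)), (274, np.float64(0.156), np.float64(0.081)), (275, np.float64(0.157), np.float64(0.09)), (276, np.float64(0.157), np.float64(0.099)), (277, np.float64(0.158), np.float64(0.101)), (278, np.float64(0.159), np.float64(0.103)), (279, np.float64(0.16), np.float64(0.104)), (280, np.float64(0.161), np.float64(0.104)), (281, np.float64(0.162), np.float64(0.106)), (282, np.float64(0.163), np.float64(0.105)), (283, np.float64(0.167), np.float64(0.08)), (284, np.float64(0.168), np.float64(0.08)), (285, np.float64(0.169), np.float64(0.081)), (286, np.float64(0.17), np.float64(0.08))]
```

```bash
cat >> h.py <<'E'
S=np.array([.5588,.1330,.080]); YAW=-3.6
def stage(th,xF,zF,dy=0,Soff=(0,0,0)):
    t=np.radians(th); a=np.radians(YAW)
    C=np.array([xF-60*np.cos(t),zF+60*np.sin(t)]); T=C+9.5*np.array([np.sin(t),np.cos(t)])
    ex=np.array([np.cos(a),np.sin(a),0]); ey=np.array([-np.sin(a),np.cos(a),0])
    p=S+np.array(Soff)+ex*T[0]/1000+ey*dy/1000+[0,0,T[1]/1000]
    return p,Rt(90+YAW,th)
def where():
    s=r.read_state(); Rm=R.from_quat(s['eef_rot']).as_matrix(); a=np.radians(YAW)
    B=np.array([[np.cos(a),np.sin(a),0],[-np.sin(a),np.cos(a),0],[0,0,1]])
    T=B@(s['ee_pos']-S)*1000; M=B@Rm
    C=T+9.5*M[:,2]; F=C+60*M[:,1]
    print('t',round(s['time'],2),'slot-frame C',C.round(1),'F',F.round(1),'near',(C-60*M[:,1]).round(1),'tilt',np.degrees(np.arcsin(-M[2,1])).round(2),'roll',np.degrees(np.arcsin(M[2,0])).round(2),'yaw',np.degrees(np.arctan2(M[1,1],M[0,1])).round(2),'f',s['ft_force'].round(1),'tq',s['torque'].round(2),'w',s['width'].round(4))
E
python3 - <<'E'
from h import *
where()
for a in((16,35,80),(16,35,40),(16,35,6)): print(a,stage(*a)[0].round(4)); rel(*stage(*a))
E
```

```text
Traceback (most recent call last):
  File "h.py", line 38, in where
    print('t',round(s['time'],2),'slot-frame C',C.round(1),'F',F.round(1),'near',(C-60*M[:,1]).round(1),'tilt',np.degrees(np.arcsin(-M[2,1])).round(2),'roll',np.degrees(np.arcsin(M[2,0])).round(2),'yaw',np.degrees(np.arctan2(M[1,1],M[0,1])).round(2),'f',s['ft_force'].round(1),'tq',s['torque'].round(2),'w',s['width'].round(4))
                                                                                                                                                                                                                                                                                                                   ^^^^^^^^^^^^^^^^
AttributeError: 'float' object has no attribute 'round'
```

```bash
sed -i "s/s\['width'\].round(4)/round(s['width'],4)/" h.py
python3 - <<'E'
from h import *
where()
for a in((16,35,80),(16,35,40),(16,35,6)): print(a,stage(*a)[0].round(4)); rel(*stage(*a))
E
```

```text
t 6.33 slot-frame C [ 81.   -5.6 167.7] F [141.   -5.5 167.4] near [ 21.   -5.8 168. ] tilt 0.3 roll 0.01 yaw 0.18 f [ 0.4 -0.7 -8. ] tq [ 0.05 -0.14 -0.01] w 0.0395
(16, 35, 80) [0.5388 0.1343 0.1857]
shift mm [   5.9 -100.7   72.1] rot deg [1.57e+01 1.00e-02 1.80e-01]
(16, 35, 40) [0.5388 0.1343 0.1457]
shift mm [   5.9 -100.5  112.1] rot deg [1.57e+01 1.00e-02 1.80e-01]
(16, 35, 6) [0.5388 0.1343 0.1117]
shift mm [   5.9 -100.3  146.1] rot deg [1.57e+01 1.00e-02 1.80e-01]
```

{"fn": "apply_moves", "kwargs": {"increments": [{"grip": 255, "xyz": [3, -45, 0], "rotation": [4, 0, 0]}, {"grip": 255, "xyz": [6, -85, 15], "rotation": [9, 0, 0.2]}, {"grip": 255, "xyz": [6, -101, 45], "rotation": [15.7, 0, 0.2]}, {"grip": 255, "xyz": [6, -101, 90], "rotation": [15.7, 0, 0.2]}, {"grip": 255, "xyz": [6, -101, 100], "rotation": [15.7, 0, 0.2]}]}}

```text
time: 6.95
ee_pos: [0.5375, 0.1318, 0.1554]
eef_rot: [0.723, 0.677, -0.097, -0.102]
ft_force: [0.5, -0.9, -7.2]
width: 0.0395
```

```bash
python3 - <<'E'
from h import *
where()
print(r.read_state()['joint_positions'].round(2))
for n in('wrist','side'):
    c=cam(n); np.savez(f'{n}5.npz',**c); cv2.imwrite(f'pics/{n}5.png',c['img'] if n=='wrist' else cv2.resize(c['img'][100:250,180:380],None,fx=4,fy=4))
where()
for a in((16,35,6),): rel(*stage(*a))
E
```

```text
t 6.95 slot-frame C [-23.8  -2.5  66.3] F [33.8 -2.7 49.5] near [-81.4  -2.3  83. ] tilt 16.18 roll -0.13 yaw -0.2 f [ 0.5 -0.9 -7.2] tq [ 0.02 -0.85  0.  ] w 0.0395
[ 0.3   0.56 -0.8   1.48  0.25  1.51  1.  ]
t 7.05 slot-frame C [-23.   -1.1  68.7] F [34.7 -1.2 52.2] near [-80.7  -1.   85.3] tilt 16.02 roll -0.05 yaw -0.12 f [ 0.3 -0.4 -7.4] tq [ 0.07 -0.9   0.  ] w 0.0399
shift mm [ 1.1 13.1 44.3] rot deg [-0.02  0.02 -0.11]
```

View pics/wrist5.png

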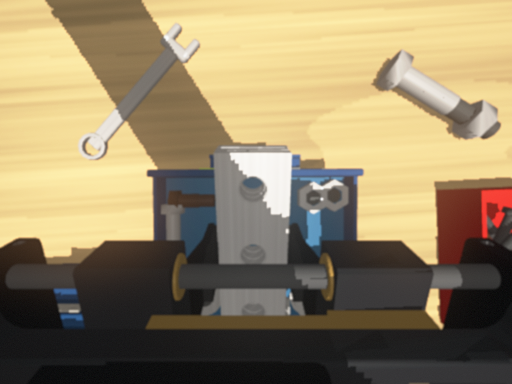

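View pics/side5.png

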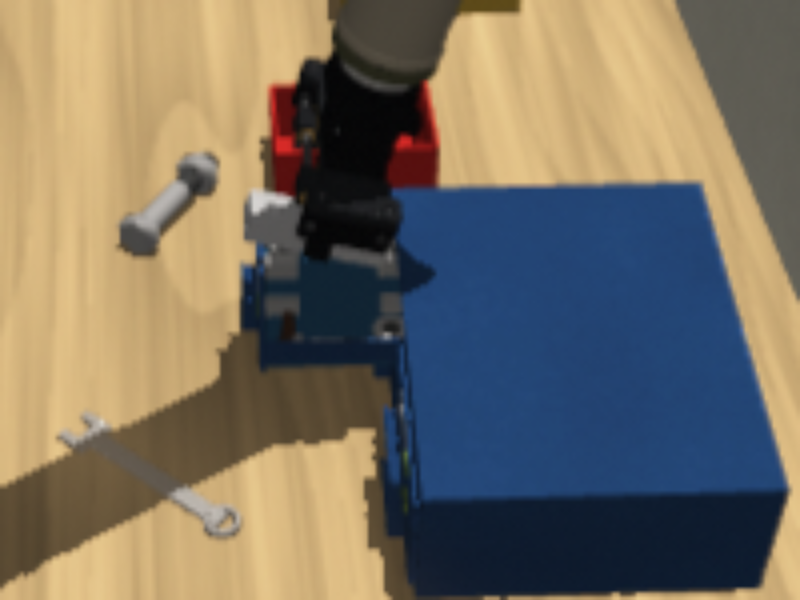

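The tilted pile hangs over the drawer, with its near end at columns 211–292. The drawer rim runs (148,172)–(363,172). Next is a lateral check of pile against rim in this same view.

```bash
python3 - <<'E'
from h import *
c=dict(np.load('wrist5.npz')); W=cloud(c)
a=np.radians(YAW); B=np.array([[np.cos(a),np.sin(a),0],[-np.sin(a),np.cos(a),0],[0,0,1]])
L=(W-S)@B.T*1000
for row in (155,160,170,185,200):
    m=(L[row,:,2]>60)&(L[row,:,2]<130)&(np.arange(512)>200)&(np.arange(512)<305); u=np.nonzero(m)[0]
    z=np.median(L[row,u,2])/1000+S[2]
    e=[B@(ray_plane(c,k,row,z)-S)*1000 for k in(u.min()-.5,u.max()+.5)]
    print('pile',row,u.min(),u.max(),np.array(e).round(1).tolist(),'mid y',(e[0][1]+e[1][1])/2)
for row in (172,174):
    m=abs(L[row,:,2]-31)<6; u=np.nonzero(m)[0]; e=[B@(ray_plane(c,k,row,.111)-S)*1000 for k in(u.min()-.5,u.max()+.5)]
    print('rim',row,u.min(),u.max(),np.array(e).round(1).tolist(),(e[0][1]+e[1][1])/2)
col=u.min()+10
for col in(160,180,330,345):
    v=np.nonzero(abs(L[160:190,col,2]-31)<6)[0]+160; print(col,v.min(),v.max(),(B@(ray_plane(c,col,v.min()-.5,.111)-S)*1000).round(1))
E
```

```text
pile 155 214 291 [[-73.5, -21.8, 106.2], [-73.3, 18.2, 106.2]] mid y -1.799288116287137
pile 160 214 290 [[-71.0, -21.9, 105.5], [-70.9, 17.8, 105.5]] mid y -2.0702299994244147
pile 170 214 290 [[-66.0, -22.2, 104.1], [-65.8, 18.0, 104.1]] mid y -2.0993217512381026
pile 185 215 289 [[-58.1, -22.1, 101.6], [-58.0, 17.8, 101.6]] mid y -2.1456962409442664
pile 200 216 289 [[-50.0, -21.9, 99.2], [-49.9, 18.1, 99.2]] mid y -1.9227689087460842
rim 172 146 363 [[-68.7, -86.6, 31.0], [-68.0, 85.3, 31.0]] -0.616647383271868
rim 174 146 362 [[-67.1, -86.6, 31.0], [-66.4, 84.5, 31.0]] -1.0163302647027948
160 169 176 [-71.4 -75.1  31. ]
180 169 176 [-71.4 -59.3  31. ]
330 168 175 [-71.6  59.   31. ]
345 168 175 [-71.6  70.8  31. ]
```

{"fn": "apply_moves", "kwargs": {"increments": [{"grip": 255, "xyz": [1, 4, 14], "rotation": [0, 0, 0]}, {"grip": 255, "xyz": [1, 9, 30], "rotation": [0, 0, 0]}, {"grip": 255, "xyz": [1, 12, 40], "rotation": [0, 0, 0]}, {"grip": 255, "xyz": [1, 12, 40], "rotation": [0, 0, 0]}]}}

```text
time: 7.55
ee_pos: [0.5385, 0.1339, 0.1151]
eef_rot: [0.722, 0.677, -0.096, -0.102]
ft_force: [0.5, -0.2, -8.5]
width: 0.0397
```

```bash
python3 - <<'E'
from h import *
where()
c=cam('side'); cv2.imwrite('pics/side6.png',cv2.resize(c['img'][110:210,220:340],None,fx=6,fy=6))
where()
for a in((16,35,6,-.2),(16,45,6,-.2),(16,56,6,-.2)): rel(*stage(*a))
E
```

```text
t 7.55 slot-frame C [-23.   -0.4  26. ] F [34.6 -0.5  9.4] near [-80.6  -0.2  42.7] tilt 16.11 roll -0.07 yaw -0.12 f [ 0.5 -0.2 -8.5] tq [ 0.06 -0.93 -0.02] w 0.0397
t 7.6 slot-frame C [-22.7  -0.1  26.8] F [35.  -0.2 10.2] near [-80.3   0.   43.3] tilt 16.05 roll -0.04 yaw -0.11 f [ 0.4  0.9 -8.4] tq [ 0.08 -0.95 -0.  ] w 0.0399
shift mm [-0.1  1.2  4.1] rot deg [-0.05  0.02 -0.1 ]
shift mm [-0.1 10.8  1.3] rot deg [-0.05  0.02 -0.1 ]
shift mm [-0.1 21.3 -1.8] rot deg [-0.05  0.02 -0.1 ]
```

View pics/side6.png

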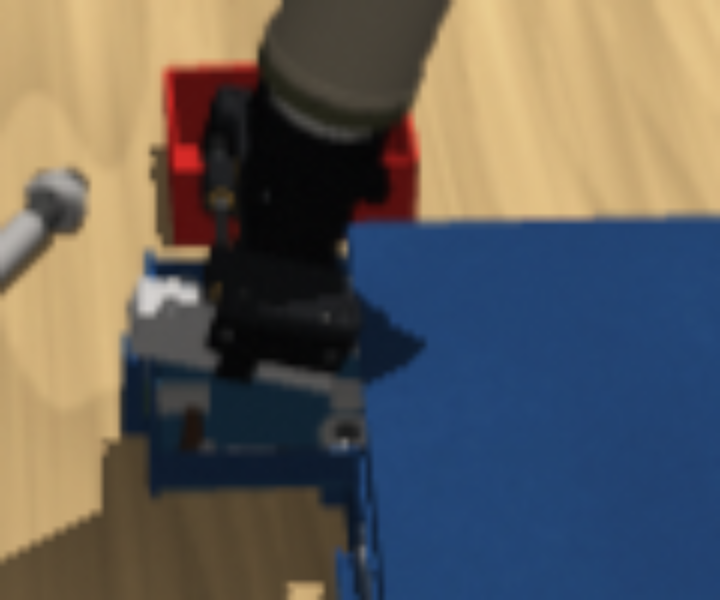

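{"fn": "apply_moves", "kwargs": {"increments": [{"grip": 255, "xyz": [0, 1, 4.5], "rotation": [0, 0, 0]}, {"grip": 255, "xyz": [0, 1, 4.5], "rotation": [0, 0, 0]}, {"grip": 255, "xyz": [0, 6, 3], "rotation": [0, 0, 0]}, {"grip": 255, "xyz": [0, 11, 1.5], "rotation": [0, 0, 0]}, {"grip": 255, "xyz": [0, 11, 1.5], "rotation": [0, 0, 0]}]}}

```text
time: 8.22
ee_pos: [0.5495, 0.1335, 0.1114]
eef_rot: [0.723, 0.677, -0.096, -0.102]
ft_force: [-0.5, 0.7, -7.7]
width: 0.0393
```

```bash
python3 - <<'E'
from h import *
where()
for a in((16,50,6,-.2),(16,56,6,-.2),(12,57.5,4,-.2)): rel(*stage(*a))
E
```

```text
t 8.22 slot-frame C [-11.9  -0.1  22.3] F [45.7 -0.3  5.7] near [-69.6   0.   38.8] tilt 16.04 roll -0.03 yaw -0.13 f [-0.5  0.7 -7.7] tq [ 0.05 -0.89  0.04] w 0.0393
shift mm [-0.1  4.  -1.4] rot deg [-0.04 -0.   -0.13]
shift mm [-0.1  9.8 -3.1] rot deg [-0.04 -0.   -0.13]
shift mm [-0.1 11.3  2.6] rot deg [-4.04  0.   -0.13]
```

{"fn": "apply_moves", "kwargs": {"increments": [{"grip": 255, "xyz": [0, 3, -1], "rotation": [0, 0, 0]}, {"grip": 255, "xyz": [0, 6, -2], "rotation": [0, 0, 0]}, {"grip": 255, "xyz": [0, 9.8, -3], "rotation": [0, 0, 0]}, {"grip": 255, "xyz": [0, 9.8, -3], "rotation": [0, 0, 0]}]}}

```text
time: 8.72
ee_pos: [0.56, 0.1327, 0.1115]
eef_rot: [0.723, 0.677, -0.096, -0.102]
ft_force: [-0.6, -0.7, -7.9]
width: 0.0395
```

```bash
python3 - <<'E'
from h import *
where()
for a in((12,57.5,4,-.2),(8,58.5,3,-.2),(4,59.5,2,-.2)): rel(*stage(*a))
c=cam('wrist'); cv2.imwrite('pics/wrist7.png',cv2.resize(c['img'][100:260,140:370],None,fx=3,fy=3)); np.savez('wrist7.npz',**c)
E
```

```text
t 8.72 slot-frame C [-1.4 -0.2 22.4] F [56.3 -0.4  5.8] near [-59.1  -0.1  38.9] tilt 16.03 roll -0.03 yaw -0.15 f [-0.6 -0.7 -7.9] tq [ 0.08 -0.95 -0.03] w 0.0395
shift mm [0.  1.2 5.6] rot deg [-4.03 -0.   -0.14]
shift mm [ 0.   2.2 10.5] rot deg [-8.03  0.   -0.14]
shift mm [ 0.   3.5 15.5] rot deg [-1.203e+01  1.000e-02 -1.400e-01]
```

View pics/wrist7.png

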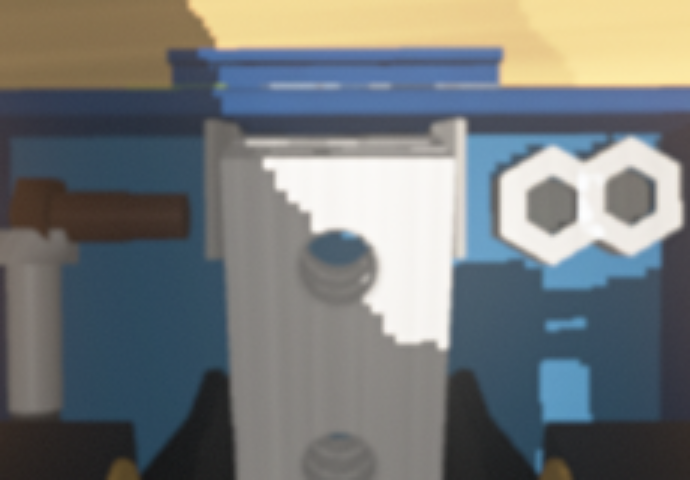

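The pile's near end (crop columns 222–455) sits centred between the near guides (205–467) and just inside the drawer front. I see no contact. Next I'll lower the near end.

{"fn": "apply_moves", "kwargs": {"increments": [{"grip": 255, "xyz": [0, 0.6, 3], "rotation": [-2, 0, -0.1]}, {"grip": 255, "xyz": [0, 1.2, 5.6], "rotation": [-4, 0, -0.1]}, {"grip": 255, "xyz": [0, 1.7, 8], "rotation": [-6, 0, -0.1]}, {"grip": 255, "xyz": [0, 2.2, 10.5], "rotation": [-8, 0, -0.1]}, {"grip": 255, "xyz": [0, 2.2, 10.5], "rotation": [-8, 0, -0.1]}]}}

```text
time: 9.4
ee_pos: [0.5583, 0.1329, 0.1009]
eef_rot: [0.727, 0.683, -0.048, -0.051]
ft_force: [0.3, -0.6, -8.1]
width: 0.0398
```

```bash
python3 - <<'E'
from h import *
where()
for a in((4,59.5,2,-.2),(0,59.5,1.2,-.2)): rel(*stage(*a))
E
```

```text
t 9.4 slot-frame C [-1.8 -0.1 11.5] F [57.6 -0.1  3.1] near [-61.2  -0.1  20. ] tilt 8.07 roll -0.03 yaw 0.0 f [ 0.3 -0.6 -8.1] tq [ 0.06 -0.53  0.03] w 0.0398
shift mm [-0.1  1.6  5.1] rot deg [-4.07  0.03  0.  ]
shift mm [-0.1  1.4 10.1] rot deg [-8.07  0.03  0.01]
```

{"fn": "apply_moves", "kwargs": {"increments": [{"grip": 255, "xyz": [0, 0.8, 2.5], "rotation": [-2, 0, 0]}, {"grip": 255, "xyz": [0, 1.6, 5], "rotation": [-4, 0, 0]}, {"grip": 255, "xyz": [0, 1.5, 7.5], "rotation": [-6, 0, 0]}, {"grip": 255, "xyz": [0, 1.4, 9.9], "rotation": [-8.1, 0, 0]}, {"grip": 255, "xyz": [0, 1.4, 9.9], "rotation": [-8.1, 0, 0]}]}}

```text
time: 10.02
ee_pos: [0.5576, 0.1329, 0.091]
eef_rot: [0.729, 0.685, -0.001, 0.0]
ft_force: [0.4, -0.5, -7.3]
width: 0.0395
```

```bash
python3 - <<'E'
from h import *
where()
c=cam('wrist'); cv2.imwrite('pics/wrist8.png',cv2.resize(c['img'][80:260,140:370],None,fx=3,fy=3)); np.savez('wrist8.npz',**c)
where()
rel(*stage(0,59.5,0.7,-.2))
E
```

```text
t 10.03 slot-frame C [-1.2 -0.2  1.5] F [58.8 -0.2  1.4] near [-61.2  -0.2   1.5] tilt 0.06 roll -0.07 yaw 0.03 f [ 0.4 -0.5 -7.3] tq [ 0.1  -0.08 -0.01] w 0.0395
t 10.07 slot-frame C [-0.8 -0.3  1.6] F [59.2 -0.3  1.5] near [-60.8  -0.3   1.7] tilt 0.06 roll -0.06 yaw 0.01 f [-0.1 -0.5 -7.6] tq [ 0.12 -0.18  0.03] w 0.0396
shift mm [0.1 0.3 0.9] rot deg [-0.06  0.06  0.01]
```

View pics/wrist8.png

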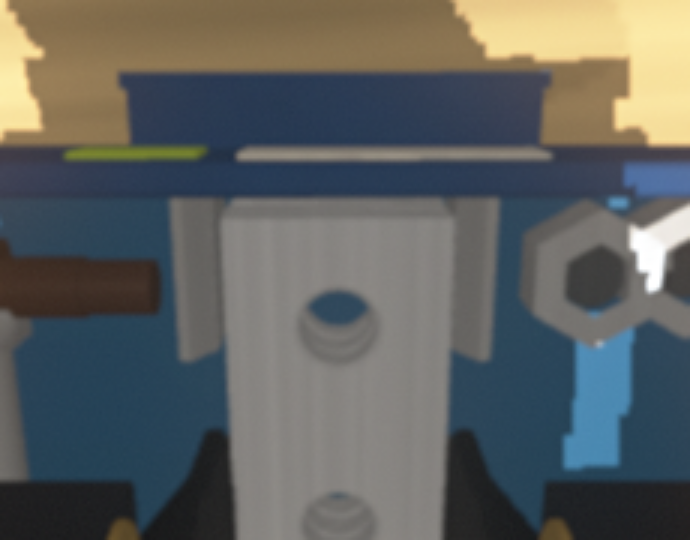

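The pile is level and sits between the guides. I'll lower the last ~1.5 mm until the force shows contact, then open partly.

{"fn": "apply_moves", "kwargs": {"increments": [{"grip": 255, "xyz": [0, 0.3, 1.2], "rotation": [0, 0, 0]}, {"grip": 255, "xyz": [0, 0.3, 1.5], "rotation": [0, 0, 0]}, {"grip": 255, "xyz": [0, 0.3, 1.5], "rotation": [0, 0, 0]}]}}

```text
time: 10.45
ee_pos: [0.5584, 0.1328, 0.0896]
eef_rot: [0.729, 0.685, -0.001, -0.0]
ft_force: [-0.6, -0.5, -8.3]
width: 0.0395
```

```bash
python3 -c "
from h import *
where()"
```

```text
t 10.45 slot-frame C [-0.4 -0.2  0.1] F [59.6 -0.2 -0. ] near [-60.4  -0.2   0.1] tilt 0.08 roll -0.05 yaw -0.0 f [-0.6 -0.5 -8.3] tq [ 0.16 -0.13  0.06] w 0.0395
```

{"fn": "apply_moves", "kwargs": {"increments": [{"grip": 255, "xyz": [0, 0, 0.6], "rotation": [0, 0, 0]}, {"grip": 255, "xyz": [0, 0, 0.9], "rotation": [0, 0, 0]}]}}

```text
time: 10.7
ee_pos: [0.5587, 0.1328, 0.0894]
eef_rot: [0.729, 0.685, -0.001, 0.0]
ft_force: [-3.8, -2.2, 3.7]
width: 0.0395
```

```bash
python3 -c "
from h import *
where()"
```

```text
t 10.7 slot-frame C [-0.1 -0.2 -0.1] F [59.9 -0.2 -0.2] near [-60.1  -0.2  -0.1] tilt 0.04 roll -0.06 yaw -0.0 f [-3.8 -2.2  3.7] tq [-0.34  0.67 -0.03] w 0.0395
```

Contact: the weight is off the wrist (+3.7 N). I'll open to about 60 mm and hold so the arm doesn't jump.

{"fn": "apply_moves", "kwargs": {"increments": [{"grip": 120, "xyz": [0, 0, -0.3], "rotation": [0, 0, 0]}, {"grip": 105, "xyz": [0, 0, -0.3], "rotation": [0, 0, 0]}, {"grip": 80, "xyz": [0, 0, -0.3], "rotation": [0, 0, 0]}, {"grip": 80, "xyz": [0, 0, -0.3], "rotation": [0, 0, 0]}, {"grip": 80, "xyz": [0, 0, -0.3], "rotation": [0, 0, 0]}]}}

```text
time: 11.32
ee_pos: [0.5587, 0.1328, 0.0896]
eef_rot: [0.729, 0.685, -0.001, 0.0]
ft_force: [0.4, 0.0, 0.6]
width: 0.0592
```

```bash
python3 - <<'E'
from h import *
where()
c=cam('wrist'); cv2.imwrite('pics/wrist9.png',cv2.resize(c['img'][80:260,140:370],None,fx=3,fy=3)); np.savez('wrist9.npz',**c)
where()
E
```

```text
t 11.32 slot-frame C [-0.1 -0.2  0.1] F [59.9 -0.2  0.1] near [-60.1  -0.2   0.2] tilt 0.04 roll -0.06 yaw -0.0 f [0.4 0.  0.6] tq [ 0.08 -0.1   0.03] w 0.0592
t 11.38 slot-frame C [-0.1 -0.2  0.1] F [59.9 -0.2  0.1] near [-60.1  -0.2   0.2] tilt 0.05 roll -0.06 yaw -0.0 f [-0.3 -0.2  0. ] tq [ 0.1  -0.13 -0.05] w 0.0595
```

View pics/wrist9.png

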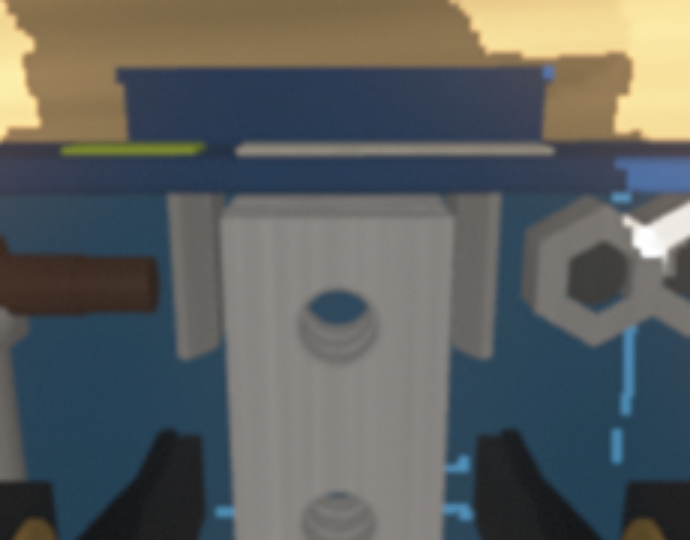

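The plates lie in the slot between the guides, squared up, with the fingers clear of them. I'll rise straight up and then back off.

{"fn": "apply_moves", "kwargs": {"increments": [{"grip": 80, "xyz": [0, 0, -15], "rotation": [0, 0, 0]}, {"grip": 80, "xyz": [0, 0, -50], "rotation": [0, 0, 0]}, {"grip": 80, "xyz": [0, -10, -95], "rotation": [0, 0, 0]}, {"grip": 160, "xyz": [0, -60, -95], "rotation": [0, 0, 0]}, {"grip": 255, "xyz": [0, -105, -95], "rotation": [0, 0, 0]}], "squeeze": 30}}

```text
time: 12.0
ee_pos: [0.453, 0.1403, 0.1859]
eef_rot: [0.729, 0.685, -0.0, 0.0]
ft_force: [0.0, 0.1, 1.2]
width: 0.0468
```

```bash
python3 - <<'E'
from h import *
where(); print(r.read_state()['ee_pos'])
for n in('scene','side'):
    c=cam(n); np.savez(f'{n}10.npz',**c); cv2.imwrite(f'pics/{n}10.png',cv2.resize(c['img'][100:250,200:400],None,fx=4,fy=4))
where()
a=np.radians(YAW); ex=np.array([np.cos(a),np.sin(a),0])
rel(S+ex*-.105+[0,0.003,.022],Rt(90+YAW))
E
```

```text
t 12.0 slot-frame C [-106.1    0.7   96.4] F [-46.1   0.7  96.4] near [-166.1    0.6   96.3] tilt -0.03 roll -0.04 yaw 0.03 f [0.  0.1 1.2] tq [ 0.09 -0.12  0.03] w 0.0468
[0.45296233 0.14031938 0.18585212]
t 12.1 slot-frame C [-108.4    0.6   96.1] F [-48.4   0.7  96.1] near [-168.4    0.4   96.1] tilt -0.01 roll -0.24 yaw 0.16 f [-0.3  0.5  1.1] tq [ 0.05 -0.16 -0.02] w 0.0395
shift mm [ 2.7  3.2 83.6] rot deg [0.01 0.24 0.16]
```

View pics/scene10.png

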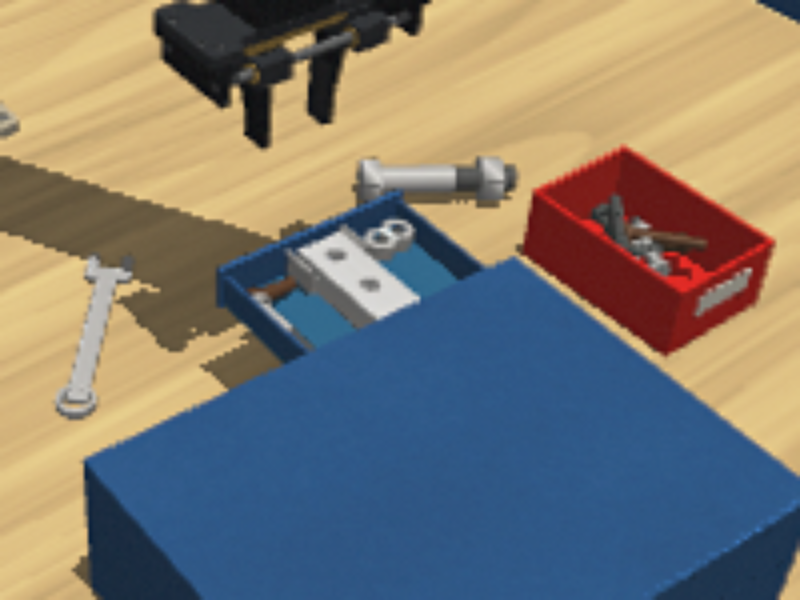

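View pics/side10.png

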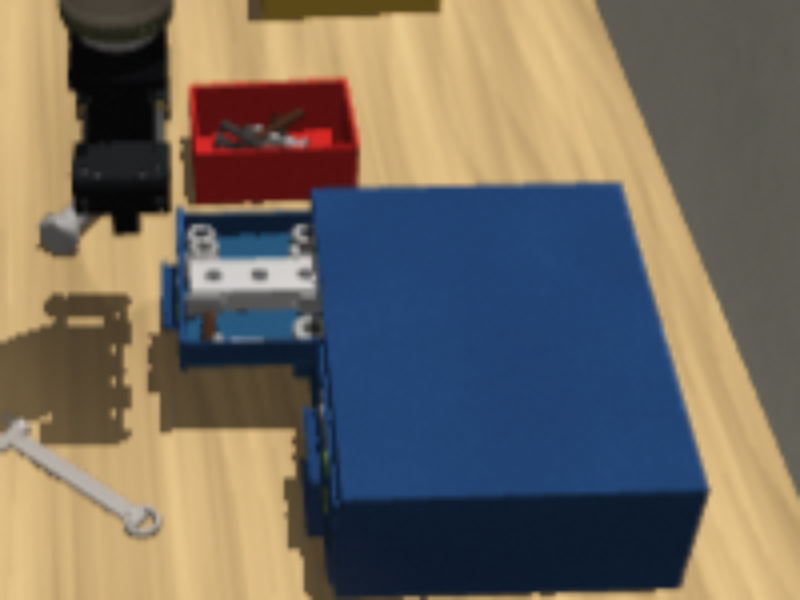

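Both views show the pile flat and stacked in the slot, with the drawer still open. I'll check the height of the top face, then bring the closed fingers down in front of the drawer face.

```bash
python3 - <<'E'
from h import *
a=np.radians(YAW); B=np.array([[np.cos(a),np.sin(a),0],[-np.sin(a),np.cos(a),0],[0,0,1]])
for n in('scene','side'):
    c=dict(np.load(n+'10.npz')); L=(cloud(c)-S)@B.T*1000
    m=(abs(L[...,0])<60)&(abs(L[...,1])<17)&(L[...,2]>5)&(L[...,2]<36)
    P=L[m]; A=np.c_[P[:,0],P[:,1],np.ones(len(P))]; k=np.linalg.lstsq(A,P[:,2],rcond=None)[0]
    print(n,len(P),'top z med',np.median(P[:,2]).round(1),'slopes deg',np.degrees(np.arctan(k[:2])).round(2))
    hsv=cv2.cvtColor(c['img'],cv2.COLOR_BGR2HSV)
    m2=((abs(L[...,2]-24)<4)&(abs(L[...,1])<27)&(L[...,0]<52)&(L[...,0]>-63)&(hsv[...,1]<60)).astype(np.uint8)
    v,u=np.nonzero(m2); Q=np.array([B@(ray_plane(c,i,j,.104)-S)*1000 for i,j in zip(u,v)]); mid=abs(Q[:,0])<25
    print('  x min',Q[:,0].min().round(1),'y range mid',np.percentile(Q[mid,1],[1,99]).round(1))
E
```

```text
scene 241 top z med 23.3 slopes deg [ 0.62 -1.57]
  x min -62.7 y range mid [-23.4  18.8]
side 244 top z med 24.7 slopes deg [-0.94  5.25]
  x min -61.1 y range mid [-22.2  24. ]
```

{"fn": "apply_moves", "kwargs": {"increments": [{"grip": 255, "xyz": [2.7, 1, 40], "rotation": [0, 0.2, 0.2]}, {"grip": 255, "xyz": [2.7, 1, 70], "rotation": [0, 0.2, 0.2]}, {"grip": 255, "xyz": [2.7, 1, 83.5], "rotation": [0, 0.2, 0.2]}, {"grip": 255, "xyz": [2.7, 1, 83.5], "rotation": [0, 0.2, 0.2]}]}}

```text
time: 12.6
ee_pos: [0.4519, 0.1428, 0.1022]
eef_rot: [0.729, 0.684, -0.0, -0.0]
ft_force: [-0.0, -0.7, 1.4]
width: 0.0029
```

```bash
python3 - <<'E'
from h import *
where(); print(r.read_state()['ee_pos'],r.read_state()['ft_force'])
c=cam('side'); cv2.imwrite('pics/side11.png',cv2.resize(c['img'][110:230,200:320],None,fx=5,fy=5))
E
```

```text
t 12.6 slot-frame C [-107.3    3.1   12.7] F [-47.3   3.1  12.6] near [-167.3    3.1   12.7] tilt 0.04 roll -0.02 yaw -0.03 f [-0.  -0.7  1.4] tq [ 0.13 -0.1  -0.02] w 0.0029
[0.4518764  0.14284432 0.10218318] [-0.04356371 -0.74578393  1.36664936]
```

View pics/side11.png

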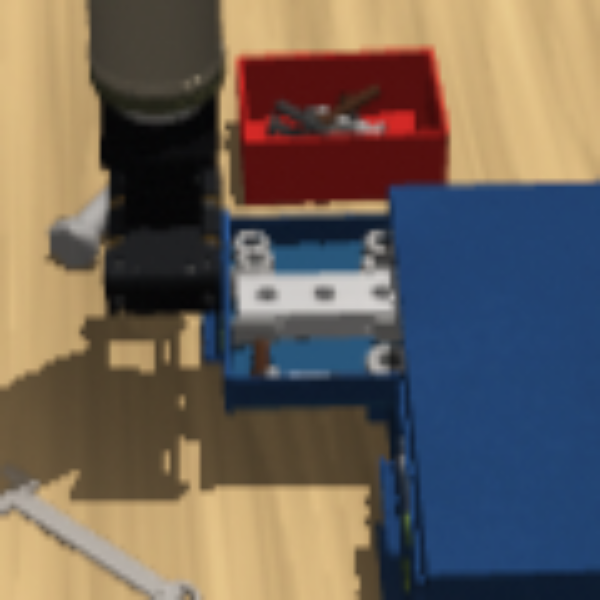

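The pile's top is 24 mm above the floor, and it is flat. Next I'll push the drawer gently along its axis.

{"fn": "apply_moves", "kwargs": {"increments": [{"grip": 255, "xyz": [0, 12, 0], "rotation": [0, 0, 0]}, {"grip": 255, "xyz": [0, 22, 0], "rotation": [0, 0, 0]}, {"grip": 255, "xyz": [0, 29, 0], "rotation": [0, 0, 0]}, {"grip": 255, "xyz": [0, 37, 0], "rotation": [0, 0, 0]}, {"grip": 255, "xyz": [0, 45, 0], "rotation": [0, 0, 0]}]}}

```text
time: 13.28
ee_pos: [0.4975, 0.1403, 0.1029]
eef_rot: [0.729, 0.684, -0.0, 0.0]
ft_force: [-4.7, 1.5, 3.5]
width: 0.0004
```

```bash
python3 - <<'E'
from h import *
where(); print(r.read_state()['ee_pos'])
c=cam('side'); cv2.imwrite('pics/side12.png',cv2.resize(c['img'][110:230,200:320],None,fx=5,fy=5))
E
```

```text
t 13.28 slot-frame C [-61.6   3.4  13.4] F [-1.6  3.4 13.4] near [-121.6    3.4   13.4] tilt -0.0 roll -0.01 yaw -0.02 f [-4.7  1.5  3.5] tq [0.21 0.81 0.05] w 0.0004
[0.49752435 0.14029168 0.10286611]
```

View pics/side12.png

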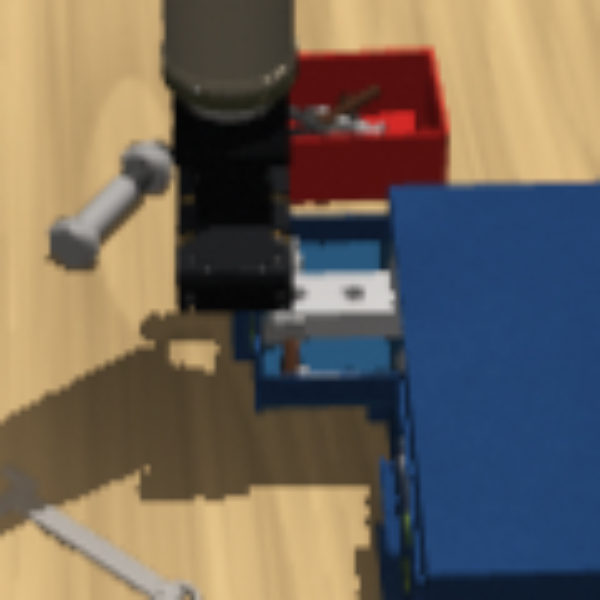

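The drawer is sliding in at about 5 N, and the pile is undisturbed.

{"fn": "apply_moves", "kwargs": {"increments": [{"grip": 255, "xyz": [0, 9, 0.3], "rotation": [0, 0, 0]}, {"grip": 255, "xyz": [0, 19, 0.5], "rotation": [0, 0, 0]}, {"grip": 255, "xyz": [0, 29, 0.7], "rotation": [0, 0, 0]}, {"grip": 255, "xyz": [0, 39, 0.8], "rotation": [0, 0, 0]}, {"grip": 255, "xyz": [0, 49, 1], "rotation": [0, 0, 0]}]}}

```text
time: 13.95
ee_pos: [0.5483, 0.1369, 0.102]
eef_rot: [0.729, 0.684, 0.001, 0.0]
ft_force: [-4.3, 1.1, 3.1]
width: 0.0007
```

{"fn": "apply_moves", "kwargs": {"increments": [{"grip": 255, "xyz": [0, 8, 0], "rotation": [0, 0, 0]}, {"grip": 255, "xyz": [0, 16, 0], "rotation": [0, 0, 0]}, {"grip": 255, "xyz": [0, 24, 0], "rotation": [0, 0, 0]}, {"grip": 255, "xyz": [0, 30, 0], "rotation": [0, 0, 0]}]}}

```text
time: 14.45
ee_pos: [0.5787, 0.135, 0.1019]
eef_rot: [0.729, 0.684, 0.001, 0.0]
ft_force: [-4.4, 0.9, 2.6]
width: 0.0004
```

```bash
python3 - <<'E'
from h import *
where(); print(r.read_state()['ee_pos'])
E
```

```text
t 14.45 slot-frame C [19.7  3.2 12.4] F [79.7  3.2 12.5] near [-40.3   3.3  12.3] tilt -0.07 roll 0.03 yaw -0.06 f [-4.4  0.9  2.6] tq [0.37 0.81 0.01] w 0.0004
[0.5786629  0.13498956 0.10191815]
```

{"fn": "apply_moves", "kwargs": {"increments": [{"grip": 255, "xyz": [0, 4, 0], "rotation": [0, 0, 0]}, {"grip": 255, "xyz": [0, 7, 0], "rotation": [0, 0, 0]}, {"grip": 255, "xyz": [0, 9, 0], "rotation": [0, 0, 0]}, {"grip": 255, "xyz": [0, 10, 0], "rotation": [0, 0, 0]}]}}

```text
time: 14.95
ee_pos: [0.5886, 0.1343, 0.1019]
eef_rot: [0.729, 0.684, 0.001, 0.0]
ft_force: [-3.2, 1.2, 1.6]
width: 0.0005
```

```bash
python3 - <<'E'
from h import *
where()
c=cam('side'); cv2.imwrite('pics/side13.png',cv2.resize(c['img'][110:260,200:350],None,fx=4,fy=4))
E
```

```text
t 14.95 slot-frame C [29.7  3.2 12.4] F [89.7  3.1 12.5] near [-30.3   3.2  12.3] tilt -0.06 roll 0.02 yaw -0.06 f [-3.2  1.2  1.6] tq [ 0.43  0.64 -0.06] w 0.0005
```

View pics/side13.png

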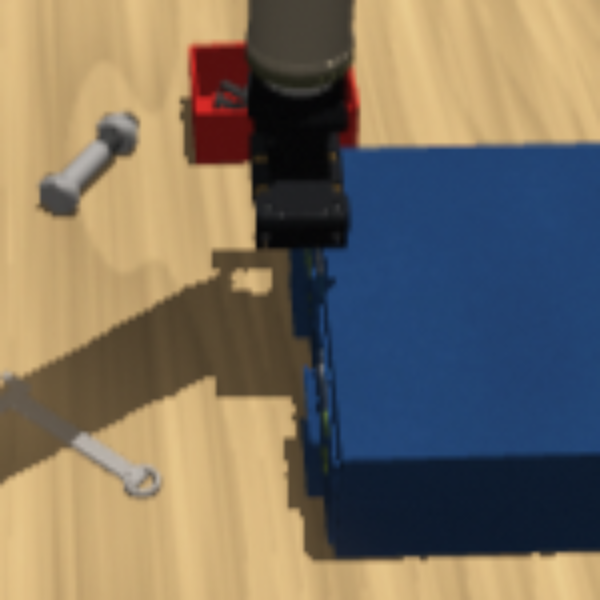

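The drawer is almost shut. I'll continue in small steps until the stop shows in the force.

{"fn": "apply_moves", "kwargs": {"increments": [{"grip": 255, "xyz": [0, 1.5, 0], "rotation": [0, 0, 0]}, {"grip": 255, "xyz": [0, 3, 0], "rotation": [0, 0, 0]}, {"grip": 255, "xyz": [0, 3, 0], "rotation": [0, 0, 0]}]}}

```text
time: 15.38
ee_pos: [0.5918, 0.1341, 0.1019]
eef_rot: [0.729, 0.684, 0.001, 0.0]
ft_force: [-2.6, 1.6, 0.2]
width: 0.0006
```

```bash
python3 - <<'E'
from h import *
where()
E
```

```text
t 15.38 slot-frame C [32.9  3.2 12.4] F [92.9  3.1 12.5] near [-27.1   3.3  12.3] tilt -0.08 roll 0.03 yaw -0.06 f [-2.6  1.6  0.2] tq [0.4  0.55 0.02] w 0.0006
```

{"fn": "apply_moves", "kwargs": {"increments": [{"grip": 255, "xyz": [0, 1.5, 0], "rotation": [0, 0, 0]}, {"grip": 255, "xyz": [0, 2.5, 0], "rotation": [0, 0, 0]}, {"grip": 255, "xyz": [0, 2.5, 0], "rotation": [0, 0, 0]}]}}

```text
time: 15.75
ee_pos: [0.592, 0.1341, 0.1018]
eef_rot: [0.729, 0.684, -0.002, -0.001]
ft_force: [-17.0, -0.3, 11.0]
width: 0.0001
```

```bash
python3 - <<'E'
from h import *
where()
E
```

```text
t 15.75 slot-frame C [33.   3.2 12.3] F [93.   3.2 12.1] near [-27.    3.2  12.5] tilt 0.2 roll -0.07 yaw -0.01 f [-17.   -0.3  11. ] tq [-0.02  3.43 -0.01] w 0.0001
```

The drawer is at its stop: 17 N with no more travel, at the position I predicted (33 against ~34 mm). Next I'll back off, rise and look.

{"fn": "apply_moves", "kwargs": {"increments": [{"grip": 255, "xyz": [0, -4, 0], "rotation": [0, 0, 0]}, {"grip": 255, "xyz": [0, -20, 0], "rotation": [0, 0, 0]}, {"grip": 255, "xyz": [0, -60, -10], "rotation": [0, 0, 0]}, {"grip": 255, "xyz": [0, -100, -60], "rotation": [0, 0, 0]}, {"grip": 255, "xyz": [0, -130, -100], "rotation": [0, 0, 0]}]}}

```text
time: 16.38
ee_pos: [0.462, 0.1423, 0.2036]
eef_rot: [0.729, 0.684, -0.001, -0.0]
ft_force: [1.0, -0.1, 0.8]
width: 0.0001
```

{"fn": "apply_moves", "kwargs": {"increments": [{"grip": 255, "xyz": [0, 0, -20], "rotation": [0, 0, 0]}, {"grip": 255, "xyz": [0, 0, -20], "rotation": [0, 0, 0]}, {"grip": 255, "xyz": [0, 0, -20], "rotation": [0, 0, 0]}]}}

```text
time: 16.75
ee_pos: [0.4622, 0.1418, 0.223]
eef_rot: [0.729, 0.684, -0.001, -0.0]
ft_force: [-0.0, 0.7, -0.2]
width: 0.0005
```

```bash
python3 - <<'E'
from h import *
where()
a=np.radians(YAW); B=np.array([[np.cos(a),np.sin(a),0],[-np.sin(a),np.cos(a),0],[0,0,1]])
ims=[]
for n in('scene','side'):
    c=cam(n); ims.append(c['img']); np.savez(f'{n}14.npz',**c)
    L=(cloud(c)-S)@B.T*1000
    if n=='side':
        m=(abs(L[...,2]-31)<4)&(L[...,0]<49)&(L[...,0]>-80)&(abs(L[...,1])<80)
        print('front rim pts',m.sum(),np.percentile(L[m][:,0],[2,50,98]).round(1) if m.any() else '')
a=cv2.resize(ims[0][120:230,190:400],None,fx=3.6,fy=3.6); cv2.imwrite('pics/scene14.png',a)
cv2.imwrite('pics/side14.png',cv2.resize(ims[1][100:260,180:380],None,fx=3.6,fy=3.6))
E
```

```text
t 16.75 slot-frame C [-96.9   2.7 133.5] F [-36.9   2.6 133.4] near [-156.9    2.8  133.7] tilt 0.11 roll -0.1 yaw -0.07 f [-0.   0.7 -0.2] tq [ 0.15 -0.12  0.01] w 0.0005
front rim pts 48 [43.3 46.1 48.8]
```

View pics/side14.png

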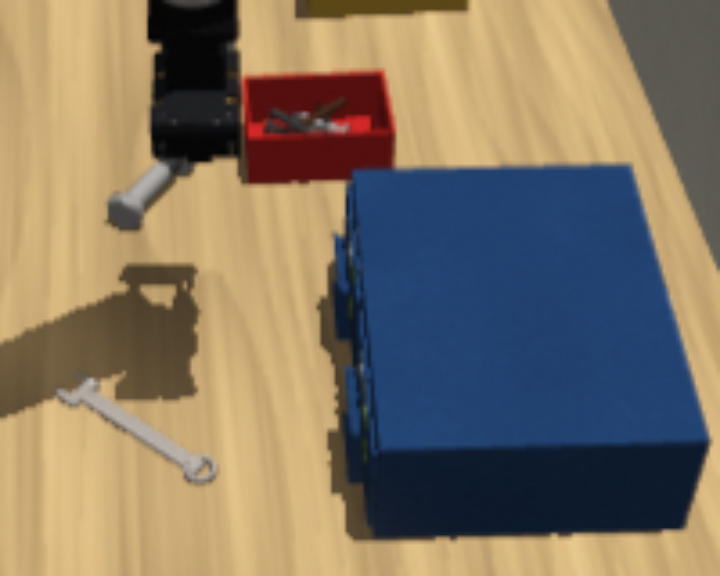

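View pics/scene14.png

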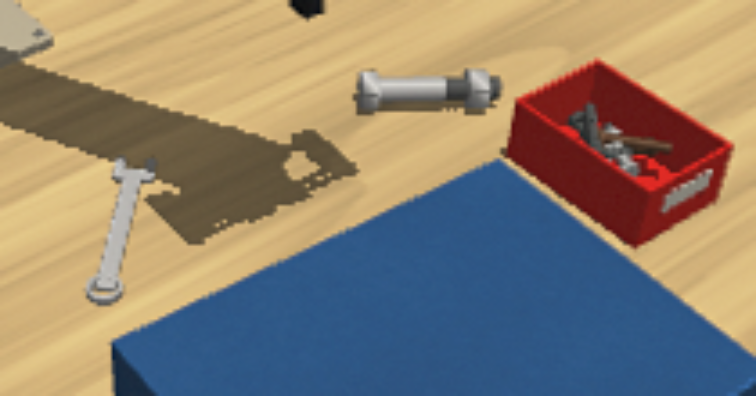

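The drawer front is flush with the neighbouring shut one: its outer face measures 43.3 mm, against 43.8 expected when shut. The wrench, bolt and bin are unmoved, and the gripper touches nothing. I'll hand in.

```bash
python3 -c "
from h import *
print(r.close_job())"
```

```text
the job is handed in; nothing more can be done
None
```

I put the pile of three plates into its slot in one lift, pushed the drawer shut, and handed the job in at about 17 s of the 48 s allowed. The system gives no verdict, so what follows is from my own checks.

**What I did:**
- **Grip and lift:** I gripped the pile about 1.5 mm above the counter. The lifted weight was about 0.85 kg, so all three plates came up.
- **Entry:** I slid the far end under the cabinet's top at a 16° tilt and felt no contact. Then I lowered the near end between the guides until it touched the floor, opened the fingers partway and rose clear.
- **Shutting the drawer:** I pushed the front gently with closed fingers until it met the stop at 17 N.

**Last checks:**
- **Plates, before shutting:** by the gripper's position at release, the pile was within 1 mm of the slot's centre. Its top was 23.3 mm (scene camera) and 24.7 mm (side camera) above the slot floor, against 24 mm expected.
- **Drawer:** the front's outer face measured 43.3 mm along the slot's axis, against 43.8 mm predicted for shut, and it lines up with the neighbouring drawer.
- **Bystanders:** the wrench, bolt and bin look unmoved in the last pictures, and the gripper was clear of everything. I didn't re-check the carton at the end, but the arm didn't go near it after the lift.

**Disagreements and limits:**
- **Tilt reading:** the side camera's depth fit gave a 5° sideways slope for the pile's top and the scene camera gave −1.6°. I put this down to side-face pixels in the mask, because the close-up wrist view at release showed the pile squared up.
- **After shutting:** the plates are out of sight with the drawer shut, so I couldn't check them again there.

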